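# Tip the sorted sherds down the tray into a scoop and box them

### The job

Box the four sherds lying in the steel tray, with the scoop and without the gripper touching them, for their fresh breaks crumble: set the scoop on the tray's floor with its back up against the end wall that has no handle and its mouth towards the sherds, let go of it, raise the handle end of the tray (the other end stays on the desk) until all four sherds have slid into the scoop, and lower the tray flat again. Then take the scoop up again with all four in it, bring it to the slate-blue finds box and tip them gently, from low down, into the box; finally lay the empty scoop right way up on the bare desk. Leave everything else where it is.

Things in the scene. Friction and masses are not known exactly. Their poses are not given: they have to be found in the camera images.
- tray: Loose tray of 3 mm steel sheet, 0.55 kg, on 4 feet. Inside 360 mm (its x) by 160 mm (y). Origin: centre of the underside, at desk level, z up; inner floor at z = 7 mm, rim at 30 mm. Handle at the +x end; plain end wall's inner face at x = -180 mm. Raised by the handle it pivots on the outer edge of the plain end's feet, x = -177 mm, z = 0. Sherds slide on tray and scoop at slopes above 14-20 deg.
- tray_handle (a point): Centre of the tray's handle: a round steel bar, 10 mm thick, 84 mm straight along the tray's y, 35 mm out from the end wall (at x = 218 mm, z = 56 mm in the tray's frame), free all round. Axes as the tray's.
- tray_stop (a point): Point at the foot of the inner face of the plain end wall, half way across, on the tray's floor (x = -180 mm, y = 0, z = 7 mm in the tray's frame). Axes as the tray's.
- scoop: Loose aluminium hand scoop, black handle, 0.2 kg. Origin: centre of the pan's flat underside; +x points out of the mouth, z up. Pan 148 mm wide (y); back wall at x = -70 mm, 50 mm high; bevelled lip at x = +75 mm. Fully home in the tray it has 6 mm of room at either side, its origin is at x = -110 mm, z = 7 mm in the tray's frame, its x along the tray's x, and its handle reaches out over the wall.
- scoop_grip (a point): Point on the scoop's handle to grip: x = -125 mm, z = 58 mm in the scoop's frame. The handle is a flat-sided bar along the scoop's x, 20 mm wide (y), 18 mm high, from x = -82 to x = -182 mm. Axes as the scoop's.
- scoop_lip (a point): Middle of the scoop's front lip, on the underside (x = 75 mm, y = 0, z = 0 in the scoop's frame). Axes as the scoop's.
- finds_box: Open slate-blue finds box of board, fixed to the desk, 205 mm (its x) by 185 mm (its y) outside, 60 mm high, walls 5 mm, grey foam floor 13 mm above the desk. Origin: centre of the underside.
- sherd_m6: grey-buff pottery sherd, about 63 x 33 x 11 mm (its own x, y, z); loose in the tray at the start; origin at the centre of its underside. Must not be touched by the gripper
- sherd_b8: grey-buff pottery sherd, about 56 x 37 x 12 mm; loose in the tray at the start; origin at the centre of its underside. Must not be touched by the gripper
- sherd_b6: grey-buff pottery sherd, long and narrow, about 65 x 30 x 18 mm; loose in the tray at the start; origin at the centre of its underside. Must not be touched by the gripper
- sherd_b7: brown-buff pottery sherd, about 62 x 49 x 15 mm; loose in the tray at the start; origin at the centre of its underside. Must not be touched by the gripper
- joined_sherd: large bowl wall of joined sherds with paper tape, standing on its broken edge, 56 x 196 x 185 mm, behind the tray; leave it alone
- clamp: black spring clamp with blue pads lying flat, 158 x 115 x 26 mm, at the far left; leave it alone
- dark_sherd: almost black sherd, 99 x 89 x 19 mm, near the front edge of the desk; leave it alone
- large_sherd: large brown sherd, 133 x 75 x 35 mm, at the right beyond the tray; leave it alone
Mind the look-alikes: they are no part of the job. Leave any turquoise look-alike of the sherd_b7 alone.

How it is judged:
By the outcome, as a careful person would: the job done as asked, in the order asked, and still so for the second after the job is handed in, with the robot touching nothing.
It also fails if it takes over 72 s, if anything falls off the work surface, if the arm or the gripper's body presses on something with over 40 N, if the wrist force passes 120 N, or if a joint passes its speed limit or range.

### The arm

A 6-joint arm with a two-finger parallel gripper is mounted at the origin on a cart in front of the work surface, level with it; the furniture and walls round the work are solid. World frame = base frame: x ahead of the robot, y to its left, z up, the work surface at z = 0. Lengths are in m, angles in rad, forces in N, time in s.
With the tool pointing down it reaches from about 0.35 to 0.85 m from the base axis. Payload 8.1 kg.
Tool frame: the origin (TCP) lies at the centre of the arm's flange, where the gripper is bolted on; the fingertips stand 186 mm ahead of it and the grasp point (between the pads) lies 167 mm ahead of it (robot.grasp_offset is the distance from the TCP to the grasp point, in m); z points along the fingers, y is the line along which they close (so a half turn about z gives the same grasp; the last joint's range is limited). The gripper opens to 93 mm and grips with 3 to 60 N. Pads are 15 mm wide; open, the fingers measure 128 mm over their backs; the gripper's body (75 mm by 188 mm) begins 65 mm behind the grasp point.
Start: joints at [1.109, 0.13, 1.488, -0, 1.523, -0.085], TCP at [0.221, 0.558, 0.405] pointing down, gripper open.
Joint ranges: [-2.96, 2.96], [-0.89, 2.26], [0.02, 2.5], [-1.34, 4.48], [0, 2.73], [-2.66, 2.66]. Speed limits (rad/s): [2.39, 2.39, 2.79, 3.14, 3.14, 3.14].

### API

Orientations are given as a rotation vector (axis times angle).
In Python, from plant import robot gives the robot as it stands.
- The arm moves only by the tool drive_tool, never from a script. Its argument "moves" is one flat list of numbers, 7 for each row, row after row: the finger opening in mm, from 0 to 93, then the shift along the tool's x, y, z in mm, then the turn, a rotation vector about the tool's x, y, z in degrees. A call has 1 to 8 rows; each row shifts and turns the commanded pose from where the row before left it, along the tool's axes as they then stand; what a row does not reach is not made up. A row lasts 1/10 s, in which the tool goes at most 50 mm and 8.59 degrees, less where a joint would pass 70% of its speed; a pose out of reach is approached as far as the arm can. A call is refused whole if a number of a shift passes 50 or a number of a turn 8.59, either way. A call with a gripper value outside its range is refused whole. The fingers move at their own pace and stop on an object; "grip_force" is the grip in N (left out, the last holds). Time passes only in rows, so rows that do not move let the fingers close. It gives the time, the measured TCP pose, the force, the opening and the grip force at its end, in the units of the state.
- robot.read_state(): the state, without advancing time (a new reading comes with each control period).
- robot.read_camera(name): name is "side" or "top" or "wrist"; returns a dict with "color" (420x560x3 uint8, red, green, blue), "depth" (420x560 float32, m along the optical axis (not along the pixel's ray), 0 where there is no reading), "mtx" (3x3 intrinsics, pixels), "R" (3x3) and "t" (3): a world point X has camera coordinates R X + t. Camera axes: x right, y down, z forward; pixel columns grow to the right and rows downward; lengths in m; the calibration is good to about 2 mm. A picture is of the moment at which its call begins.
- robot.close_job(): hands the job in; it is judged then, once.
The state is a dict: "t": time; "q": joint angles; "dq": joint speeds; "joint_torque": joint torques, N m; "tool_pos": TCP position; "orientation": TCP orientation; "force": force on the tool from outside, world axes, zero at the start; "wrist_torque": the same for the moment, N m; "opening": finger opening in m; "gripper_force": force on a finger pad.
Only numpy, scipy, OpenCV 4.12 (cv2) and the standard library are available. Lean on these libraries where they do the work, as an engineer would, in place of code of your own. Each camera call takes 0.05 s, during which the arm holds its last target. There are 200 camera calls.

## Working session

There is one attempt and no reset: what is moved stays moved. The work goes in short steps, Python scripts to look and compute and a tool call to move; the robot and the scene stay as the last step left them, time stands still between calls to the robot, and variables do not carry over. Pictures are saved under pics/ and viewed, at most 10 in all, crops included, and the job is handed in when it is done.

Besides the shell and the picture viewer there is one more tool, called as name(argument=value, ...) on one line, values as JSON. drive_tool: Moves the arm, as the interface text tells. Its arguments: {"type":"object","properties":{"moves":{"type":"array","items":{"type":"number"}},"grip_force":{"type":"number"}},"required":["moves"]}

```bash
mkdir -p pics; ls; python3 - <<'E'
from plant import robot
import cv2,numpy as np
for n in("top","side"):
    c=robot.read_camera(n); np.savez(f"{n}0.npz",**c)
    cv2.imwrite(f"pics/{n}0.png",cv2.resize(c["color"][:,:,::-1],(800,600)))
    print(n,c["mtx"].tolist(),c["R"].round(3).tolist(),c["t"].round(3).tolist())
s=robot.read_state();print(s["t"],s["tool_pos"],s["orientation"],robot.grasp_offset)
E
```

```text
pics
top [[392.62951180673014, 0.0, 279.85622071264083], [0.0, 392.62951180673014, 207.981573859558], [0.0, 0.0, 1.0]] [[-0.002, -1.0, -0.003], [-0.979, 0.003, -0.205], [0.205, 0.003, -0.979]] [0.088, 0.497, 1.147]
side [[497.36386794849716, 0.0, 275.17287945144454], [0.0, 497.36386794849716, 220.34670732001888], [0.0, 0.0, 1.0]] [[-0.996, -0.082, 0.025], [-0.061, 0.481, -0.874], [0.059, -0.873, -0.484]] [0.499, 0.064, 1.659]
0.1 [0.22061569 0.55774826 0.40382865] [-5.88181407e-01 -3.08559116e+00  2.45109713e-03] 0.1673
```

View pics/top0.png

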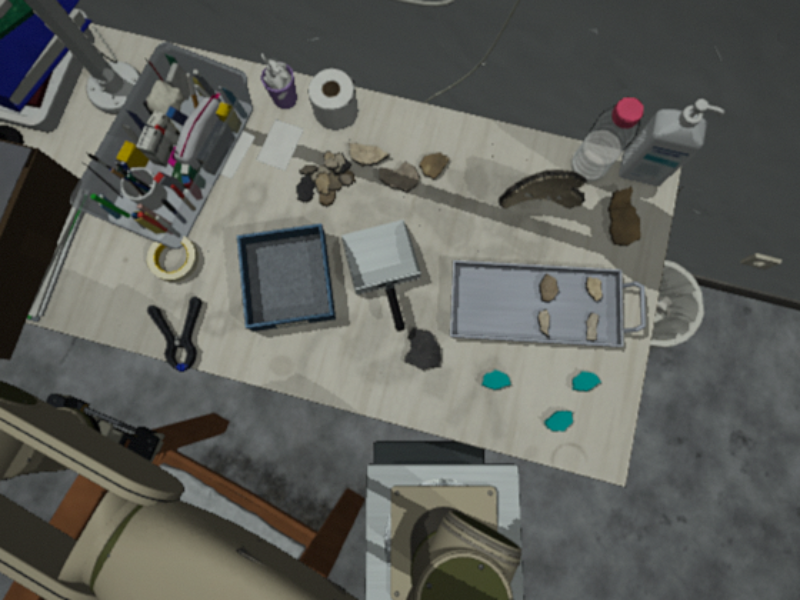

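View pics/side0.png

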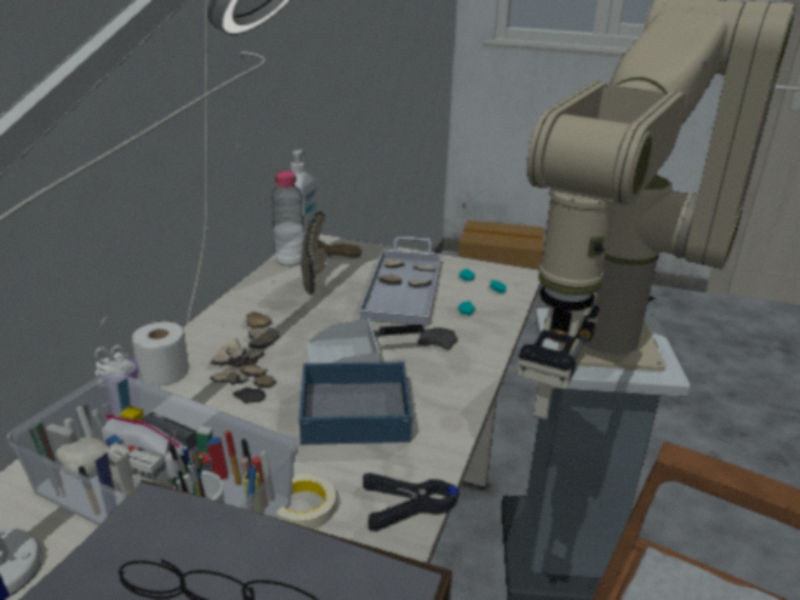

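The top view (800 px scale) shows:
- Tray: (455–622, 265–345), with its handle at the right, (638, 305).
- Scoop: pan at (380, 257), handle running to (398, 325), mouth up.
- Box: (286, 276).
- Sherds in the tray: (549, 287), (594, 287), (544, 322), (592, 325).

Possible look-alikes:
- Turquoise pieces at (496, 380), (586, 381) and (559, 420).
- Sherd pile at (325, 180).
- Sherds at (368, 153), (400, 177) and (434, 165).

I choose the four inside the tray.

```bash
cat > h.py <<'E'
import numpy as np
from scipy.spatial.transform import Rotation as Ro
def px(c,u,v,z):
    "native pixel -> world point on plane z"
    d=c["R"].T@np.linalg.solve(c["mtx"],[u,v,1]); o=-c["R"].T@c["t"]
    return o+d*(z-o[2])/d[2]
def proj(c,X):
    p=c["mtx"]@(c["R"]@np.asarray(X)+c["t"]); return p[:2]/p[2]
E
python3 - <<'E'
import numpy as np,cv2
c=np.load("top0.npz"); im=c["color"][:,:,::-1]
a=cv2.resize(im[150:240,230:340],None,fx=6,fy=6,interpolation=cv2.INTER_CUBIC)
cv2.imwrite("pics/c1.png",a)
b=cv2.resize(im[175:250,310:460],None,fx=5.2,fy=5.2,interpolation=cv2.INTER_CUBIC)
cv2.imwrite("pics/c2.png",b)
E
```

```text
(no output)
```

View pics/c1.png

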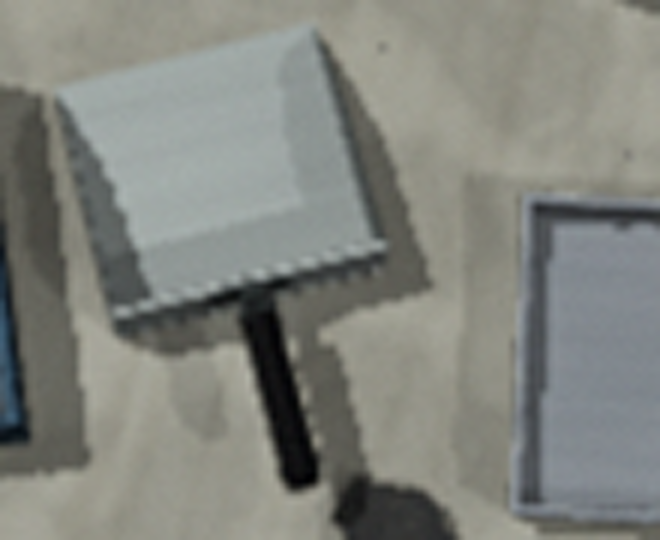

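View pics/c2.png

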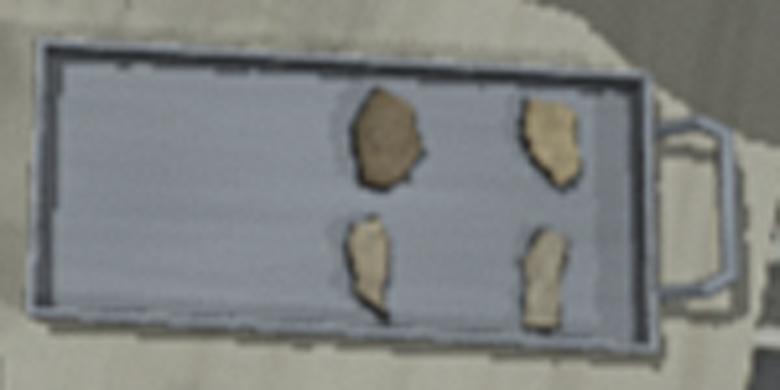

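Close crops:
- c1 (x6, offset 230,150): scoop lip corners (57,95) and (312,25); back-top corners (117,318) and (383,246); handle end (300,488).
- c2 (x5.2, offset 310,175): tray rim corners (38,40), (652,74), (655,350), (30,312); bar centre (728,210); four sherds inside, one brown and three grey-buff.

The choice is confirmed.

```bash
python3 - <<'E'
import numpy as np,cv2
from h import *
c=dict(np.load("top0.npz"))
f1=lambda U,V,z:px(c,(U+.5)/6-.5+230,(V+.5)/6-.5+150,z)
f2=lambda U,V,z:px(c,(U+.5)/5.2-.5+310,(V+.5)/5.2-.5+175,z)
fb=lambda U,V,z:px(c,U*.7,V*.7,z)
P=np.array
def show(n,l): print(n,[p[:2].round(4).tolist() for p in l])
show("lip",[f1(57,95,.003),f1(312,25,.003)]);show("back",[f1(117,318,.05),f1(383,246,.05)])
show("hand",[f1(258,290,.067),f1(298,482,.067)])
T=[f2(38,40,.03),f2(652,74,.03),f2(655,350,.03),f2(30,312,.03)];show("tray",T)
t=sum(T)/4; ax=(T[1]+T[2]-T[0]-T[3]); print("tray c",t,"yaw",np.degrees(np.arctan2(ax[1],ax[0])),np.linalg.norm(ax)/2)
show("bar",[f2(728,140,.056),f2(728,210,.056),f2(728,280,.056)])
B=[fb(238,234,.06),fb(325,225,.06),fb(334,316,.06),fb(247,328,.06)];show("box",B);print(sum(B)/4)
show("sherds",[f2(388,140,.015),f2(552,140,.015),f2(368,262,.015),f2(545,280,.015)])
show("dark",[fb(423,348,.01)]); show("clampish joined",[fb(545,190,.05)])
show("bottle",[fb(655,145,.1)])
# depth on handle
d=c["depth"]
for (u,v) in [(276,208),(278,215),(279,222)]:
    X=c["R"].T@(np.linalg.solve(c["mtx"],[u,v,1])*d[v,u]-c["t"]); print(X.round(4))
s=Ro.from_rotvec([-5.88181407e-01,-3.08559116e+00,2.45109713e-03]).as_matrix();print(s.round(3))
E
```

```text
lip [[0.6489, 0.2196], [0.6885, 0.0812]]
back [[0.5143, 0.1814], [0.5519, 0.0451]]
hand [[0.5248, 0.109], [0.4269, 0.0889]]
tray [[0.5838, -0.0298], [0.5615, -0.3997], [0.3944, -0.3876], [0.4177, -0.0216]]
tray c [ 0.48936748 -0.20968866  0.03      ] yaw -93.54772314984177 0.36866876762625056
bar [[0.5147, -0.4304], [0.4729, -0.4266], [0.4318, -0.4229]]
box [[0.6363, 0.4387], [0.6563, 0.2499], [0.4548, 0.2258], [0.4297, 0.4079]]
[0.54424352 0.33057331 0.06      ]
sherds [[0.5245, -0.2423], [0.5242, -0.3418], [0.4496, -0.2261], [0.4384, -0.3313]]
dark [[0.3925, 0.037]]
clampish joined [[0.7401, -0.2369]]
bottle [[0.8224, -0.4674]]
[0.4945 0.0987 0.0626]
[0.4729 0.0926 0.0625]
[0.4505 0.0896 0.0683]
[[-0.93   0.368 -0.001]
 [ 0.368  0.93  -0.001]
 [ 0.    -0.002 -1.   ]]
```

```bash
cat >> h.py <<'E'
def down(psi,tilt=0,roll=0):
    "tool pointing down, tool y at angle psi (deg); x=y x z"
    a=np.radians(psi); y=np.array([np.cos(a),np.sin(a),0]); z=np.array([0,0,-1.])
    return np.column_stack([np.cross(y,z),y,z])
def plan(p1,R1,n,op,ease=True,s=None):
    "rows from measured pose to TCP pose p1,R1; prints them 8 to a call"
    from plant import robot
    s=s or robot.read_state(); p=np.array(s["tool_pos"]); R0=Ro.from_rotvec(s["orientation"]); p0=p.copy(); R=R0
    dr=(R0.inv()*Ro.from_matrix(R1)).as_rotvec(); rows=[]
    for i in range(1,n+1):
        k=i/n; k=k*k*(3-2*k) if ease else k
        k=(k+i/n)/2 if ease else k
        Rt=R0*Ro.from_rotvec(dr*k); d=R.as_matrix().T@(p0+(np.array(p1)-p0)*k-p)
        w=np.degrees((R.inv()*Rt).as_rotvec())
        r=[op]+[round(float(v),1) for v in [*(d*1000),*w]]; rows.append(r)
        p=p+R.as_matrix()@np.array(r[1:4])/1000; R=R*Ro.from_rotvec(np.radians(r[4:]))
    for i in range(0,n,8): print(",".join(f"{v:g}" for r in rows[i:i+8] for v in r))
E
python3 - <<'E'
from h import *
plan([.478,.0975,.065+.167+.075],down(105.5),16,60)
E
```

```text
60,-15.1,-12.3,3.6,-0,-0,-1.4,60,-18.8,-16.1,4.6,-0,-0,-1.7,60,-21.8,-19.9,5.4,-0,-0,-2.1,60,-23.9,-23.3,6.2,-0,-0,-2.3,60,-25,-26.5,6.7,-0,-0,-2.6,60,-25.2,-29.4,7.1,-0,-0,-2.7,60,-24.8,-31.7,7.5,-0,-0,-2.9,60,-23.7,-33.6,7.6,-0,-0,-2.8
60,-21.9,-34.7,7.5,-0,-0,-2.9,60,-19.8,-35.1,7.5,-0.1,-0,-2.9,60,-17.3,-34.7,7.1,0,-0,-2.7,60,-14.7,-33.3,6.6,0,-0,-2.6,60,-12.1,-31.1,6.1,0,-0,-2.3,60,-9.5,-27.9,5.4,0,-0,-2.1,60,-7.2,-23.8,4.6,0,-0,-1.7,60,-5.1,-18.8,3.5,0,-0,-1.4
```

drive_tool(moves=[60, -15, -12, 3.6, 0, 0, -1.4, 60, -19, -16, 4.6, 0, 0, -1.7, 60, -22, -20, 5.4, 0, 0, -2.1, 60, -24, -23, 6.2, 0, 0, -2.3, 60, -25, -26.5, 6.7, 0, 0, -2.6, 60, -25, -29.5, 7, 0, 0, -2.7, 60, -25, -31.5, 7.5, 0, 0, -2.9, 60, -23.7, -33.6, 7.6, 0, 0, -2.8])

```text
t: 0.9
tool_pos: [0.3504, 0.327, 0.3555]
orientation: [-0.081, -3.14, 0.0]
force: [1.5, -0.1, -0.1]
opening: 0.06
gripper_force: 0.0
```

drive_tool(moves=[60, -22, -34.7, 7.5, 0, 0, -2.9, 60, -20, -35, 7.5, 0, 0, -2.9, 60, -17.3, -34.7, 7, 0, 0, -2.7, 60, -14.7, -33.3, 6.6, 0, 0, -2.6, 60, -12, -31, 6, 0, 0, -2.3, 60, -9.5, -28, 5.4, 0, 0, -2.1, 60, -7, -24, 4.6, 0, 0, -1.7, 60, -5, -19, 3.5, 0, 0, -1.4])

```text
t: 1.7
tool_pos: [0.4791, 0.0964, 0.3073]
orientation: [0.424, -3.112, 0.0]
force: [0.3, 0.6, 1.0]
opening: 0.06
gripper_force: 0.0
```

```bash
python3 - <<'E'
from h import *
from plant import robot
import cv2
c=robot.read_camera("wrist"); np.savez("w1.npz",**c)
cv2.imwrite("pics/w1.png",cv2.resize(c["color"][:,:,::-1],(800,600)))
s=robot.read_state();print(s["t"],s["tool_pos"],Ro.from_rotvec(s["orientation"]).as_matrix().round(3).tolist(),s["q"],s["opening"])
o=np.array([.5985,.1312,0]);a=np.radians(15.5);x=np.array([np.cos(a),np.sin(a),0])
for X in (o-.125*x+[0,0,.067],o-.182*x+[0,0,.067],o-.082*x+[0,0,.067]): print(proj(c,X)/.7)
E
```

```text
1.75 [0.47982229 0.09475695 0.30686891] [[-0.963, -0.268, -0.001], [-0.268, 0.963, -0.002], [0.001, -0.001, -1.0]] [ 9.07052562e-02 -1.02774907e-01  1.90526035e+00 -1.58541393e-03
  1.33998529e+00 -1.75142916e+00] 0.05985418243140422
[402.3050102  320.49965804]
[402.54501895 214.77633489]
[402.14465177 391.13719451]
```

View pics/w1.png

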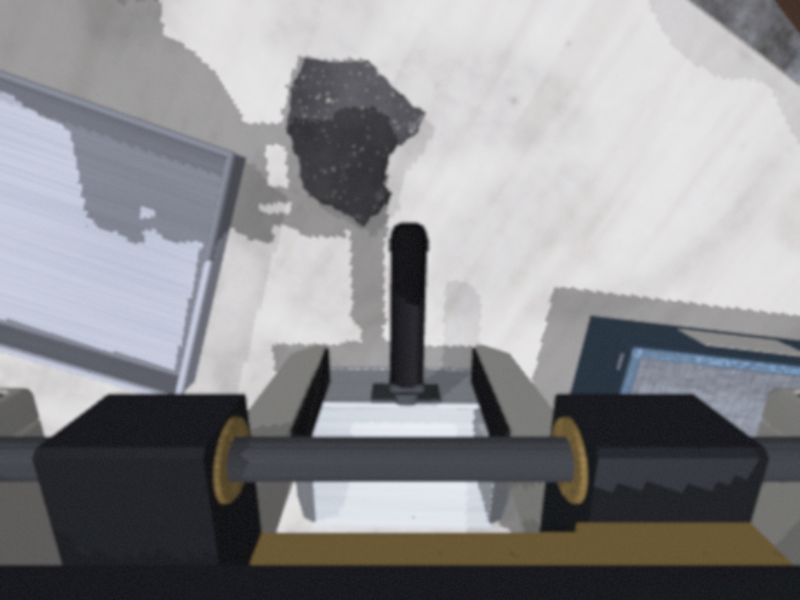

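The handle runs from (409,224) to (404,400) against the predicted 402/215 to 402/391. So the scoop is about 5 mm further along +x and 2.5 mm along +y, with its yaw about 1° smaller.

```bash
python3 - <<'E'
from h import *
plan([.4821,.1013,.058+.1673],down(104.5),6,60)
E
```

```text
60,-0.5,0.7,9.8,-0,-0,0.1,60,-0.7,1,14.4,-0,-0,0.2,60,-0.8,1.2,16.6,-0,-0,0.2,60,-0.8,1.2,16.6,-0.1,-0,0.3,60,-0.7,1,14.3,0,-0.1,0.1,60,-0.5,0.7,9.9,0,0,0.2
```

drive_tool(moves=[60, -0.5, 0.7, 9.8, 0, 0, 0.1, 60, -0.7, 1, 14.4, 0, 0, 0.2, 60, -0.8, 1.2, 16.6, 0, 0, 0.2, 60, -0.8, 1.2, 16.6, 0, 0, 0.3, 60, -0.7, 1, 14.3, 0, 0, 0.1, 60, -0.5, 0.7, 9.9, 0, 0, 0.2, 60, 0, 0, 0, 0, 0, 0], grip_force=50)

```text
t: 2.45
tool_pos: [0.4801, 0.105, 0.2244]
orientation: [0.394, -3.113, -0.0]
force: [-0.2, 0.7, 0.2]
opening: 0.06
gripper_force: 0.0
```

drive_tool(moves=[10, 0, 0, 0, 0, 0, 0, 10, 0, 0, 0, 0, 0, 0, 10, 0, 0, 0, 0, 0, 0, 10, 0, 0, 0, 0, 0, 0, 10, 0, 0, 0, 0, 0, 0, 10, 0, 0, 0, 0, 0, 0], grip_force=50)

```text
t: 3.05
tool_pos: [0.4813, 0.1045, 0.2267]
orientation: [-0.394, 3.116, -0.0]
force: [-0.6, 0.1, 0.7]
opening: 0.0198
gripper_force: 49.9
```

drive_tool(moves=[10, 0, 0, -8, 0, 0, 0, 10, 0, 0, -15, 0, 0, 0, 10, 0, 0, -15, 0, 0, 0, 10, 0, 0, -15, 0, 0, 0, 10, 0, 0, -15, 0, 0, 0, 10, 0, 0, -12, 0, 0, 0])

```text
t: 3.65
tool_pos: [0.4812, 0.1045, 0.3078]
orientation: [-0.394, 3.116, -0.0]
force: [0.3, -0.1, -1.5]
opening: 0.0195
gripper_force: 49.9
```

```bash
python3 - <<'E'
from h import *
plan([.5035,.0169,.312],down(-3.5),16,10)
E
```

```text
10,0,-3.3,-0.2,0,0,4,10,-0.3,-4.3,-0.2,0,0,5.1,10,-0.8,-5,-0.2,0,0,6,10,-1.4,-5.5,-0.3,0,0,6.8,10,-2.4,-5.8,-0.2,0,0,7.5,10,-3.2,-5.8,-0.4,0,0,7.9,10,-4.2,-5.5,-0.3,0,0,8.3,10,-5,-5,-0.3,0,0,8.4
10,-5.7,-4.1,-0.3,0,0,8.4,10,-6.1,-3.2,-0.3,0,0,8.2,10,-6.3,-2.2,-0.4,0,0,7.9,10,-6.1,-1.3,-0.2,0,0,7.5,10,-5.7,-0.4,-0.3,0,0,6.8,10,-5.1,0.2,-0.2,0,-0,6,10,-4.2,0.7,-0.2,0,-0,5.1,10,-3.2,0.7,-0.2,0,-0,4
```

drive_tool(moves=[10, 0, -3.3, -0.2, 0, 0, 4, 10, -0.3, -4.3, -0.2, 0, 0, 5, 10, -0.8, -5, -0.2, 0, 0, 6, 10, -1.4, -5.5, -0.3, 0, 0, 6.8, 10, -2.4, -5.8, -0.2, 0, 0, 7.5, 10, -3.2, -5.8, -0.4, 0, 0, 8, 10, -4.2, -5.5, -0.3, 0, 0, 8.3, 10, -5, -5, -0.3, 0, 0, 8.4])

```text
t: 4.45
tool_pos: [0.4923, 0.0605, 0.3088]
orientation: [-1.073, -2.953, 0.0]
force: [-0.1, -0.3, -1.3]
opening: 0.0195
gripper_force: 49.9
```

drive_tool(moves=[10, -5.7, -4, -0.3, 0, 0, 8.4, 10, -6, -3.2, -0.3, 0, 0, 8.2, 10, -6.3, -2.2, -0.4, 0, 0, 8, 10, -6, -1.3, -0.2, 0, 0, 7.5, 10, -5.7, -0.4, -0.3, 0, 0, 6.8, 10, -5, 0.2, -0.2, 0, 0, 6, 10, -4.2, 0.7, -0.2, 0, 0, 5, 10, -3.2, 0.7, -0.2, 0, 0, 4])

```text
t: 5.25
tool_pos: [0.5034, 0.017, 0.3109]
orientation: [-2.292, -2.148, 0.0]
force: [0.4, -0.7, -1.7]
opening: 0.0196
gripper_force: 49.9
```

drive_tool(moves=[10, 0, 0, 15, 0, 0, 0, 10, 0, 0, 15, 0, 0, 0, 10, 0, 0, 5, 0, 0, 0, 10, 0, 0, 0, 0, 0, 0])

```text
t: 5.65
tool_pos: [0.5024, 0.0175, 0.2734]
orientation: [-2.285, -2.152, 0.004]
force: [0.4, -0.4, -1.6]
opening: 0.0196
gripper_force: 49.9
```

```bash
python3 - <<'E'
from h import *
from plant import robot
import cv2
c=robot.read_camera("top"); np.savez("t2.npz",**c)
w=robot.read_camera("wrist"); np.savez("w2.npz",**w)
a=cv2.resize(c["color"][180:250,290:400,::-1],(800,509),interpolation=cv2.INTER_CUBIC)
cv2.imwrite("pics/t2.png",a)
s=robot.read_state();print(s["t"],s["tool_pos"],Ro.from_rotvec(s["orientation"]).as_matrix().round(3).tolist(),s["force"])
E
```

```text
5.75 [0.50324212 0.01736917 0.27531439] [[0.06, 0.998, -0.001], [0.998, -0.06, 0.0], [0.0, -0.001, -1.0]] [ 0.79136987  0.07834925 -1.6502229 ]
```

View pics/t2.png

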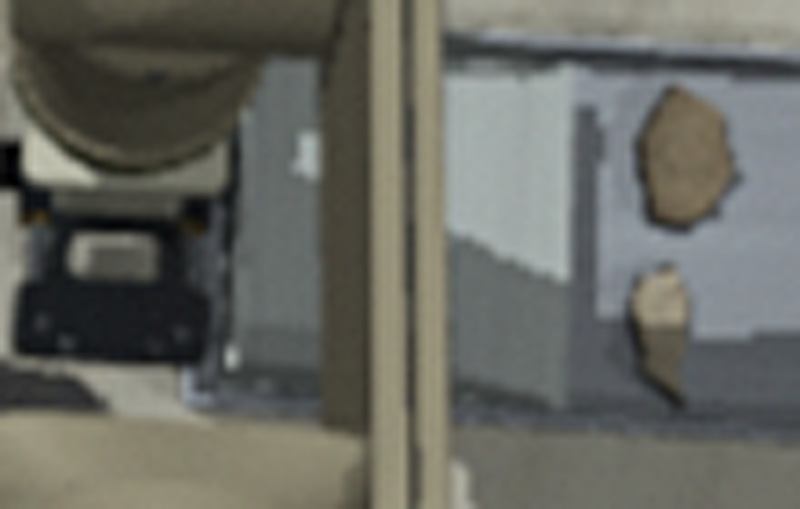

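Lip corners are at (575,65) and (565,408) in the crop; the lip edge runs across the tray just short of the front two sherds.

```bash
python3 - <<'E'
from h import *
c=dict(np.load("t2.npz"))
f=lambda U,V,z:px(c,(U+.5)/7.273-.5+290,(V+.5)/7.273-.5+180,z)
a=np.radians(-93.55);x=np.array([np.cos(a),np.sin(a),0]);y=np.array([-x[1],x[0],0]);o=np.array([.4894,-.2097,0])
for z in(.045,.05):
  A=f(575,65,z);B=f(565,408,z);print([(round((P-o)@x*1e3,1),round((P-o)@y*1e3,1)) for P in(A,B)],A,B, np.degrees(np.arctan2(*(A-B)[[1,0]])))
for U,V in((510,42),(700,52),(510,418),(700,430)): P=f(U,V,.03);print("rim",round((P-o)@x*1e3,1),round((P-o)@y*1e3,1))
g=np.array([.5032,.0174,0]);print("grip",(g-o)@x,(g-o)@y)
E
```

```text
[(np.float64(-25.7), np.float64(68.3)), (np.float64(-27.8), np.float64(-79.3))] [ 0.55920237 -0.18829643  0.045     ] [ 0.41200609 -0.17702544  0.045     ] -4.378658412998351
[(np.float64(-26.8), np.float64(67.0)), (np.float64(-28.9), np.float64(-80.0))] [ 0.55789431 -0.18714367  0.05      ] [ 0.41132184 -0.17592045  0.05      ] -4.378658412998357
rim -50.7 81.1
rim 31.3 81.5
rim -47.7 -82.6
rim 32.1 -83.0
grip -0.22751871751407635 -0.00028841073128922233
```

```bash
python3 - <<'E'
import numpy as np,cv2
w=np.load("w2.npz"); cv2.imwrite("pics/w2.png",cv2.resize(w["color"][:,:,::-1],(800,600)))
E
```

```text
(no output)
```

View pics/w2.png

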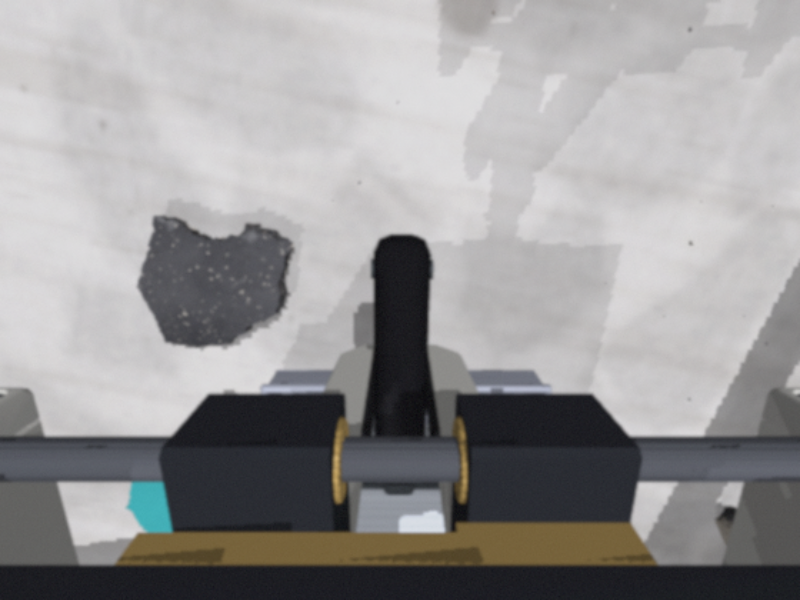

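The handle is centred at pixel 403 and the tray wall's middle at 406. The scoop needs about +2 mm in tray y and +0.9° of yaw; otherwise it is lined up.

```bash
python3 - <<'E'
from h import *
a=np.radians(-93.55);x=np.array([np.cos(a),np.sin(a)]);y=np.array([-x[1],x[0]]);o=np.array([.4894,-.2097])
g=o-.230*x+.002*y; print(g)
plan([*g,.237],down(-2.65),7,10)
E
```

```text
[0.50563766 0.01973482]
10,0.2,0.2,3.8,-0,-0,-0.1,10,0.4,0.4,5.5,-0,-0,-0.1,10,0.4,0.3,6.4,-0,-0,-0.1,10,0.5,0.4,6.9,-0,-0,-0.2,10,0.4,0.4,6.4,-0,-0,-0.1,10,0.3,0.4,5.5,-0,-0,-0.1,10,0.3,0.2,3.8,-0,-0,-0.1
```

drive_tool(moves=[10, 0.2, 0.2, 3.8, 0, 0, -0.1, 10, 0.4, 0.4, 5.5, 0, 0, -0.1, 10, 0.4, 0.3, 6.4, 0, 0, -0.1, 10, 0.5, 0.4, 6.9, 0, 0, -0.2, 10, 0.4, 0.4, 6.4, 0, 0, -0.1, 10, 0.3, 0.4, 5.5, 0, 0, -0.1, 10, 0.3, 0.2, 3.8, 0, 0, -0.1])

```text
t: 6.45
tool_pos: [0.5056, 0.0196, 0.2365]
orientation: [-2.272, -2.168, 0.001]
force: [0.1, -0.1, -1.8]
opening: 0.0196
gripper_force: 49.9
```

drive_tool(moves=[10, 0, 0, 1, 0, 0, 0, 10, 0, 0, 1, 0, 0, 0, 10, 0, 0, 1, 0, 0, 0, 10, 0, 0, 0, 0, 0, 0])

```text
t: 6.85
tool_pos: [0.5059, 0.0196, 0.2345]
orientation: [2.273, 2.169, 0.0]
force: [-0.2, -0.4, -1.2]
opening: 0.0198
gripper_force: 49.9
```

drive_tool(moves=[10, 0, 0, 0.6, 0, 0, 0, 10, 0, 0, 0.6, 0, 0, 0, 10, 0, 0, 0.3, 0, 0, 0, 10, 0, 0, 0, 0, 0, 0])

```text
t: 7.25
tool_pos: [0.5061, 0.0197, 0.2335]
orientation: [2.272, 2.168, 0.001]
force: [-0.8, 1.8, 4.0]
opening: 0.0196
gripper_force: 49.9
```

drive_tool(moves=[10, 1, 0, 0, 0, 0, 0, 10, 1, 0, 0, 0, 0, 0, 10, 1, 0, 0, 0, 0, 0, 10, 1, 0, 0, 0, 0, 0])

```text
t: 7.65
tool_pos: [0.5062, 0.0235, 0.2331]
orientation: [2.272, 2.168, 0.0]
force: [0.8, -2.5, 4.7]
opening: 0.0195
gripper_force: 49.9
```

drive_tool(moves=[10, 0.6, 0, 0, 0, 0, 0, 10, 0.6, 0, 0, 0, 0, 0, 10, 0, 0, 0, 0, 0, 0])

```text
t: 7.95
tool_pos: [0.5062, 0.0248, 0.233]
orientation: [2.273, 2.168, 0.0]
force: [-0.5, -2.3, 5.4]
opening: 0.0197
gripper_force: 49.9
```

```bash
python3 - <<'E'
from h import *
from plant import robot
import cv2
c=robot.read_camera("side"); np.savez("s3.npz",**c)
c=robot.read_camera("top"); np.savez("t3.npz",**c)
old=np.load("t2.npz")
print(np.abs(c["color"][180:250,402:470].astype(int)-old["color"][180:250,402:470]).mean())
# tray far rim shift: compare right wall/handle region
g=lambda k:cv2.cvtColor(np.ascontiguousarray(k["color"][180:250,405:465]),cv2.COLOR_RGB2GRAY).astype(np.float32)
print(cv2.phaseCorrelate(g(old),g(c)))
d=c["depth"]
E
```

```text
2.6750700280112043
((-0.11278695718941378, 0.09178469900388109), 0.8704531122136999)
```

drive_tool(moves=[10, 0.7, 0, 0, 0, 0, 0, 10, 0.7, 0, 0, 0, 0, 0, 10, 0.7, 0, 0, 0, 0, 0, 10, 0, 0, 0, 0, 0, 0])

```text
t: 8.45
tool_pos: [0.5063, 0.0266, 0.233]
orientation: [2.272, 2.168, -0.001]
force: [-0.0, -4.3, 5.0]
opening: 0.0197
gripper_force: 49.9
```

```bash
python3 - <<'E'
from h import *
from plant import robot
import cv2
c=robot.read_camera("top")
g=lambda k:cv2.cvtColor(np.ascontiguousarray(k["color"][180:250,405:465]),cv2.COLOR_RGB2GRAY).astype(np.float32)
for o in("t2","t3"):print(cv2.phaseCorrelate(g(np.load(o+".npz")),g(c)))
E
```

```text
((-0.09445001276480625, 0.03486692659023305), 0.85989031471588)
((-0.007176107203676452, -0.02175568483446), 0.9808423002560933)
```

drive_tool(moves=[10, 0.8, 0, 0, 0, 0, 0, 10, 0.8, 0, 0, 0, 0, 0, 10, 0, 0, 0, 0, 0, 0])

```text
t: 8.8
tool_pos: [0.5062, 0.0279, 0.2328]
orientation: [2.272, 2.168, -0.002]
force: [-0.4, -6.6, 4.9]
opening: 0.0196
gripper_force: 49.9
```

```bash
python3 - <<'E'
from h import *
from plant import robot
import cv2
c=robot.read_camera("top")
g=lambda k:cv2.cvtColor(np.ascontiguousarray(k["color"][180:250,405:465]),cv2.COLOR_RGB2GRAY).astype(np.float32)
for o in("t2","t3"):print(cv2.phaseCorrelate(g(np.load(o+".npz")),g(c)))
E
```

```text
((-0.28918663733747607, 0.024847275937311508), 0.9201686440794556)
((-0.15419490243558798, -0.10685536710506938), 1.0262648964369738)
```

drive_tool(moves=[60, 0, 0, 0, 0, 0, 0, 60, 0, 0, 0, 0, 0, 0, 60, 0, 0, 0, 0, 0, 0, 60, 0, 0, -20, 0, 0, 0, 60, 0, 0, -35, 0, 0, 0, 60, 0, 0, -35, 0, 0, 0, 60, 0, 0, -20, 0, 0, 0])

```text
t: 9.55
tool_pos: [0.5066, 0.0288, 0.3457]
orientation: [2.271, 2.168, 0.004]
force: [0.2, 0.8, 0.2]
opening: 0.0595
gripper_force: 0.0
```

```bash
python3 - <<'E'
from h import *
plan([.4745,-.4265,.31],down(-93.55),16,34)
E
```

```text
34,-16.8,-0.4,1.3,0,-0,3.4,34,-21.5,0.8,1.7,0,-0,4.2,34,-25.4,2.7,2,0,-0,5.1,34,-28.3,5.7,2.2,0,-0,5.8,34,-30.1,9.3,2.4,0,-0,6.2,34,-30.8,13.2,2.6,0,-0.1,6.7,34,-30.2,17.5,2.8,0,0,7,34,-28.4,21.4,2.8,0,0,7
34,-25.5,24.7,2.8,0.1,-0,7.1,34,-21.9,27.2,2.7,-0,-0,7,34,-17.8,28.5,2.6,-0,-0,6.6,34,-13.4,28.5,2.5,-0,-0,6.3,34,-9.4,27.3,2.2,-0,-0,5.8,34,-5.8,24.8,2,-0,-0,5,34,-3.1,21.3,1.7,-0,-0,4.3,34,-1.1,16.8,1.3,-0,-0.1,3.4
```

drive_tool(moves=[34, -16.8, -0.4, 1.3, 0, 0, 3.4, 34, -21.5, 0.8, 1.7, 0, 0, 4.2, 34, -25.4, 2.7, 2, 0, 0, 5, 34, -28.3, 5.7, 2.2, 0, 0, 5.8, 34, -30, 9.3, 2.4, 0, 0, 6.2, 34, -30.8, 13.2, 2.6, 0, 0, 6.7, 34, -30.2, 17.5, 2.8, 0, 0, 7, 34, -28.4, 21.4, 2.8, 0, 0, 7])

```text
t: 10.35
tool_pos: [0.49, -0.2, 0.3246]
orientation: [-2.935, -1.119, -0.0]
force: [0.3, 0.1, 1.0]
opening: 0.034
gripper_force: 0.0
```

drive_tool(moves=[34, -25.5, 24.7, 2.8, 0, 0, 7.1, 34, -22, 27.2, 2.7, 0, 0, 7, 34, -17.8, 28.5, 2.6, 0, 0, 6.6, 34, -13.4, 28.5, 2.5, 0, 0, 6.3, 34, -9.4, 27.3, 2.2, 0, 0, 5.8, 34, -5.8, 24.8, 2, 0, 0, 5, 34, -3, 21.3, 1.7, 0, 0, 4.3, 34, -1, 16.8, 1.3, 0, 0, 3.4])

```text
t: 11.15
tool_pos: [0.4744, -0.4278, 0.3064]
orientation: [-3.139, 0.101, 0.001]
force: [-0.0, 0.9, -0.4]
opening: 0.0335
gripper_force: 0.0
```

```bash
python3 - <<'E'
from h import *
from plant import robot
import cv2
w=robot.read_camera("wrist"); np.savez("w4.npz",**w)
c=robot.read_camera("top"); np.savez("t4.npz",**c)
A=cv2.resize(w["color"][:,:,::-1],(560,420))
B=cv2.resize(c["color"][160:260,290:390,::-1],(420,420),interpolation=cv2.INTER_CUBIC)
cv2.imwrite("pics/m4.png",cv2.resize(np.hstack([A,B]),(800,343)))
s=robot.read_state();print(s["t"],s["tool_pos"],Ro.from_rotvec(s["orientation"]).as_matrix().round(3).tolist(),s["opening"])
print(proj(w,[.4745,-.4268,.056])*400*1.225/420/1.0*1.0, proj(w,[.4745,-.4268,.056]))
b=np.array([.4745,-.4268,.056]);y=np.array([.998,-.062,0]);print(proj(w,b+.035*y),proj(w,b-.035*y))
E
```

```text
11.25 [ 0.47416071 -0.42821751  0.30639569] [[0.998, -0.064, -0.001], [-0.064, -0.998, 0.001], [-0.001, -0.001, -1.0]] 0.03400029629322239
[325.9619598  257.76686818] [279.39596554 220.94302987]
[279.27132164 178.4794591 ] [279.51092509 260.10734039]
```

View pics/m4.png

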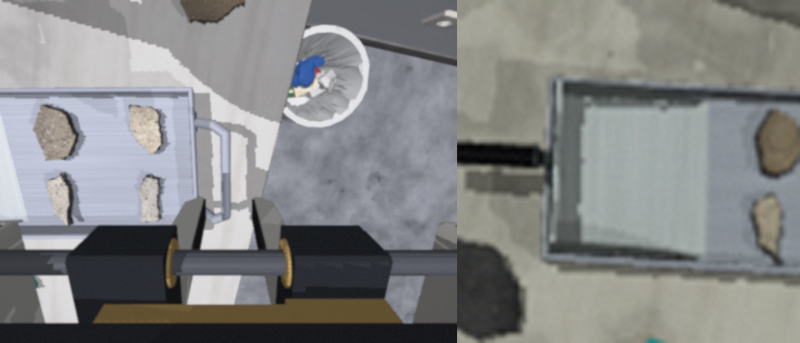

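The bar shows at native column 276 (predicted 279), about 3 mm nearer the tray. On the right, the scoop sits home against the plain end wall, square in the tray.

drive_tool(moves=[34, 0, -1, 0, 0, 0, 0, 34, 0, -2, 15, 0, 0, 0, 34, 0, -0.5, 20, 0, 0, 0, 34, 0, 0, 20, 0, 0, 0, 34, 0, 0, 18, 0, 0, 0, 34, 0, 0, 10, 0, 0, 0, 34, 0, 0, 0, 0, 0, 0], grip_force=25)

```text
t: 11.95
tool_pos: [0.4744, -0.4217, 0.2216]
orientation: [-3.137, 0.093, 0.005]
force: [-0.1, 0.4, 0.2]
opening: 0.034
gripper_force: 0.0
```

drive_tool(moves=[5, 0, 0, 0, 0, 0, 0, 5, 0, 0, 0, 0, 0, 0, 5, 0, 0, 0, 0, 0, 0, 5, 0, 0, 0, 0, 0, 0], grip_force=25)

```text
t: 12.35
tool_pos: [0.4752, -0.4238, 0.2254]
orientation: [3.138, -0.096, 0.002]
force: [-0.1, -1.3, 2.3]
opening: 0.0092
gripper_force: 25.0
```

drive_tool(moves=[5, 0, -1.95, -3.44, -0.5, 0, 0, 5, 0, -3.95, -6.86, -1, 0, 0, 5, 0, -3.95, -6.86, -1, 0, 0, 5, 0, -3.95, -6.86, -1, 0, 0, 5, 0, -3.95, -6.86, -1, 0, 0, 5, 0, -3.95, -6.86, -1, 0, 0, 5, 0, -3.95, -6.86, -1, 0, 0, 5, 0, -3.95, -6.86, -1, 0, 0])

```text
t: 13.15
tool_pos: [0.4769, -0.3903, 0.2745]
orientation: [3.008, -0.091, -0.006]
force: [0.0, -1.5, -3.2]
opening: 0.0087
gripper_force: 25.0
```

drive_tool(moves=[5, 0, -3.95, -6.86, -1, 0, 0, 5, 0, -3.95, -6.86, -1, 0, 0, 5, 0, -3.95, -6.86, -1, 0, 0, 5, 0, -3.95, -6.86, -1, 0, 0, 5, 0, -3.95, -6.86, -1, 0, 0, 5, 0, -1.95, -3.44, -0.5, 0, 0, 5, 0, -1.95, -3.44, -0.5, 0, 0, 5, 0, -1.95, -3.44, -0.5, 0, 0])

```text
t: 13.95
tool_pos: [0.4789, -0.3575, 0.3132]
orientation: [2.896, -0.088, -0.011]
force: [0.4, 0.6, -4.2]
opening: 0.0095
gripper_force: 25.0
```

drive_tool(moves=[5, 0, -1.95, -3.44, -0.5, 0, 0, 5, 0, -1.95, -3.44, -0.5, 0, 0, 5, 0, -1.95, -3.44, -0.5, 0, 0, 5, 0, -1.95, -3.44, -0.5, 0, 0, 5, 0, -1.95, -3.44, -0.5, 0, 0, 5, 0, -1.95, -3.44, -0.5, 0, 0, 5, 0, -1.95, -3.44, -0.5, 0, 0, 5, 0, -1.95, -3.44, -0.5, 0, 0])

```text
t: 14.75
tool_pos: [0.4803, -0.335, 0.3355]
orientation: [2.826, -0.086, -0.014]
force: [0.0, 2.4, -4.8]
opening: 0.0093
gripper_force: 25.0
```

```bash
python3 - <<'E'
from h import *
from plant import robot
import cv2
s=robot.read_state()
t=robot.read_camera("top");sd=robot.read_camera("side")
A=cv2.resize(t["color"][150:270,280:440,::-1],(800,600),interpolation=cv2.INTER_CUBIC)
B=cv2.resize(sd["color"][150:270,230:350,::-1],(600,600),interpolation=cv2.INTER_CUBIC)
cv2.imwrite("pics/m5.png",cv2.resize(np.hstack([A,B]),(800,343)))
R=Ro.from_rotvec(s["orientation"]).as_matrix()
print(s["t"],s["tool_pos"],s["force"],np.degrees(np.arccos(-R[2,2])))
E
```

```text
14.75 [ 0.48027188 -0.33499606  0.33550072] [ 0.00558693  2.37240774 -4.79314856] 18.023102728272463
```

View pics/m5.png

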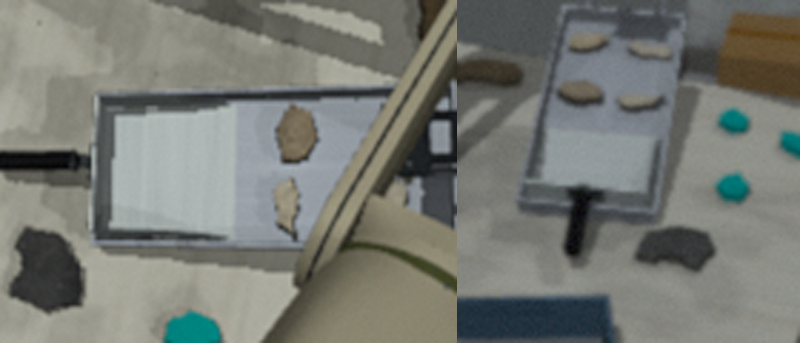

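At 18° the sherds haven't moved: (295,133) and (288,205) in the top half, all four visible in the side view at the upper tray. The scoop is still at the wall. Raising further.

drive_tool(moves=[5, 0, -1.95, -3.44, -0.5, 0, 0, 5, 0, -1.95, -3.44, -0.5, 0, 0, 5, 0, -1.95, -3.44, -0.5, 0, 0, 5, 0, -1.95, -3.44, -0.5, 0, 0, 5, 0, -1.95, -3.44, -0.5, 0, 0, 5, 0, -1.95, -3.44, -0.5, 0, 0, 5, 0, -1.95, -3.44, -0.5, 0, 0, 5, 0, -1.95, -3.44, -0.5, 0, 0])

```text
t: 15.65
tool_pos: [0.4818, -0.3111, 0.3563]
orientation: [2.756, -0.084, -0.016]
force: [-0.3, 2.3, -4.6]
opening: 0.0093
gripper_force: 25.0
```

drive_tool(moves=[5, 0, -0.98, -1.72, -0.25, 0, 0, 5, 0, -0.98, -1.72, -0.25, 0, 0, 5, 0, 0, 0, 0, 0, 0, 5, 0, 0, 0, 0, 0, 0, 5, 0, 0, 0, 0, 0, 0, 5, 0, 0, 0, 0, 0, 0])

```text
t: 16.25
tool_pos: [0.4819, -0.3084, 0.3584]
orientation: [2.748, -0.084, -0.017]
force: [0.2, 1.9, -4.9]
opening: 0.0094
gripper_force: 25.0
```

```bash
cat > look.py <<'E'
from h import *
from plant import robot
import cv2,sys
s=robot.read_state()
t=robot.read_camera("top");sd=robot.read_camera("side")
A=cv2.resize(t["color"][150:270,280:440,::-1],(800,600),interpolation=cv2.INTER_CUBIC)
B=cv2.resize(sd["color"][150:270,230:350,::-1],(600,600),interpolation=cv2.INTER_CUBIC)
cv2.imwrite(f"pics/{sys.argv[1]}.png",cv2.resize(np.hstack([A,B]),(800,343)))
R=Ro.from_rotvec(s["orientation"]).as_matrix()
print(s["t"],s["tool_pos"],s["force"],np.degrees(np.arccos(-R[2,2])))
# sherd (yellowish) blobs in side view tray region
for n,c,(r0,r1,c0,c1) in(("top",t,(175,245,300,440)),("side",sd,(150,230,245,315))):
    im=c["color"][r0:r1,c0:c1].astype(int); m=((im[...,0]-im[...,2])>22).astype(np.uint8)
    k,_,st,ce=cv2.connectedComponentsWithStats(m)
    print(n,[(int(a),(q+[c0,r0]).round().astype(int).tolist()) for a,q in zip(st[1:,4],ce[1:]) if a>12])
E
python3 look.py m6
```

```text
16.25 [ 0.48188497 -0.30842676  0.35840192] [ 0.19426067  1.89927446 -4.93652636] 22.495683072463944
top [(461, [384, 203]), (980, [404, 227])]
side [(25, [274, 160])]
```

```bash
cat > sh.py <<'E'
from h import *
from plant import robot
import cv2,sys
def sherds(th,name="side",thr=6):
    "sherd blobs -> tray coords (mm) on the floor plane of the tray tilted by th deg"
    c=robot.read_camera(name); np.savez("last_"+name,**c)
    a=np.radians(-93.55);X=np.array([np.cos(a),np.sin(a),0]);Y=np.array([-X[1],X[0],0]);Z=np.array([0,0,1.]);o=np.array([.4894,-.2092,0])
    t=np.radians(th);Xt=np.cos(t)*X+np.sin(t)*Z;Zt=-np.sin(t)*X+np.cos(t)*Z;pv=o-.177*X
    q=pv+.177*Xt+.015*Zt   # tray frame centre, z=15mm
    # warp to tray map 1mm/px: columns x -180..180, rows y 80..-80
    P=lambda x,y:proj(c,q+x/1e3*Xt+y/1e3*Y)
    src=np.float32([P(-180,80),P(180,80),P(180,-80),P(-180,-80)]);M=cv2.getPerspectiveTransform(src,np.float32([[0,0],[360,0],[360,160],[0,160]]))
    im=cv2.warpPerspective(c["color"],M,(360,160)); i=im.astype(int)
    m=((i[...,0]-i[...,2])>thr).astype(np.uint8); m=cv2.morphologyEx(m,cv2.MORPH_OPEN,np.ones((5,5)))
    k,_,st,ce=cv2.connectedComponentsWithStats(m)
    print(name,[(int(s[4]),"x",int(s[0]-180),int(s[0]+s[2]-180),"y",int(80-s[1]-s[3]),int(80-s[1])) for s in st[1:] if s[4]>150])
    return im
if __name__=="__main__":
    for n in("side","top"): cv2.imwrite(f"pics/map_{n}.png",sherds(float(sys.argv[1]),n)[:,:,::-1])
E
python3 sh.py 22.5
```

```text
side [(1618, 'x', 10, 47, 'y', 13, 69), (1358, 'x', 109, 146, 'y', 21, 69), (836, 'x', 5, 28, 'y', -59, -11), (902, 'x', 110, 133, 'y', -66, -14)]
top [(15138, 'x', -6, 140, 'y', -80, 80), (664, 'x', 169, 180, 'y', 5, 80)]
```

drive_tool(moves=[5, 0, -0.98, -1.72, -0.25, 0, 0, 5, 0, -0.98, -1.72, -0.25, 0, 0, 5, 0, -0.98, -1.72, -0.25, 0, 0, 5, 0, -0.98, -1.72, -0.25, 0, 0, 5, 0, 0, 0, 0, 0, 0, 5, 0, 0, 0, 0, 0, 0])

```text
t: 17.05
tool_pos: [0.4824, -0.302, 0.3635]
orientation: [2.73, -0.083, -0.017]
force: [-0.4, 0.7, -4.6]
opening: 0.0092
gripper_force: 25.0
```

```bash
python3 sh.py 23.5
```

```text
side [(1609, 'x', 11, 48, 'y', 14, 70), (1352, 'x', 110, 146, 'y', 21, 70), (821, 'x', 6, 28, 'y', -59, -12), (877, 'x', 110, 132, 'y', -66, -14)]
top [(14883, 'x', -17, 137, 'y', -80, 80), (1099, 'x', 160, 180, 'y', -11, 80)]
```

```bash
python3 - <<'E'
from h import *
c=dict(np.load("last_side.npz"))
a=np.radians(-93.55);X=np.array([np.cos(a),np.sin(a),0]);Y=np.array([-X[1],X[0],0]);o=np.array([.4894,-.2092,0])
d=c["depth"];v,u=np.mgrid[0:420,0:560];m=d>0
P=(np.linalg.solve(c["mtx"],np.stack([u[m],v[m],np.ones(m.sum())]))*d[m]-c["t"][:,None]).T@c["R"]
L=np.column_stack([(P-o)@X,(P-o)@Y,P[:,2]])
for lo,hi in((-.03,.01),(.03,.15)):
    s=(abs(L[:,1])<.01)&(L[:,0]>lo)&(L[:,0]<hi)&(L[:,2]>.03)
    k=np.polyfit(L[s,0],L[s,2],1);print(s.sum(),np.degrees(np.arctan(k[0])),k)
s=(abs(L[:,1])<.008)&(L[:,0]<-.06)&(L[:,0]>-.33)
for r in sorted(L[s].tolist())[::6]: print(np.round(r,3))
E
```

```text
118 -11.240799073329638 [-0.19874543  0.35547802]
436 -63.529941747096395 [-2.00831728  0.41285803]
[-0.329  0.008  0.002]
[-0.325  0.005 -0.   ]
[-0.318 -0.003  0.022]
[-0.313  0.007  0.014]
[-0.309 -0.002  0.009]
[-0.308  0.001  0.008]
[-0.306  0.005  0.022]
[-0.305  0.002  0.022]
[-0.303 -0.004  0.024]
[-0.297 -0.007  0.026]
[-0.296 -0.003  0.032]
[-0.294  0.007 -0.001]
[-0.292 -0.002  0.033]
[-0.289  0.005  0.031]
[-0.283  0.002  0.035]
[-0.281 -0.007  0.023]
[-0.277 -0.004 -0.002]
[-0.273 -0.003  0.037]
[-0.271  0.001  0.047]
[-0.265  0.002  0.039]
[-0.261 -0.001  0.045]
[-0.257 -0.004  0.04 ]
[-0.253 -0.007 -0.001]
[-0.251 -0.003  0.044]
[-0.247 -0.005  0.053]
[-0.243 -0.005  0.047]
[-0.237 -0.     0.055]
[-0.234  0.     0.056]
[-0.23  -0.006  0.055]
[-0.228  0.008  0.056]
[-0.219  0.003  0.06 ]
[-0.213 -0.003  0.053]
[-0.205 -0.004 -0.002]
[-0.198 -0.005  0.034]
[-0.192 -0.005  0.015]
[-0.186 -0.008  0.008]
[-0.142 -0.008  0.032]
[-0.136 -0.007  0.02 ]
[-0.132  0.     0.029]
[-0.125  0.001  0.03 ]
[-0.118  0.003  0.038]
[-0.115  0.007  0.044]
[-0.111 -0.003  0.038]
[-0.106  0.005  0.047]
[-0.096  0.002  0.047]
[-0.089  0.003  0.047]
[-0.087 -0.007  0.051]
[-0.077  0.005  0.053]
[-0.071 -0.004  0.57 ]
[-0.07  -0.007  0.564]
[-0.069 -0.004  0.555]
[-0.068 -0.001  0.561]
[-0.066  0.003  0.566]
[-0.065 -0.001  0.539]
[-0.064  0.002  0.539]
[-0.062 -0.004  0.054]
[-0.06  -0.001  0.526]
[-0.06   0.008  0.06 ]
```

drive_tool(moves=[5, 0, -0.98, -1.72, -0.25, 0, 0, 5, 0, -0.98, -1.72, -0.25, 0, 0, 5, 0, -0.98, -1.72, -0.25, 0, 0, 5, 0, -0.98, -1.72, -0.25, 0, 0, 5, 0, -0.98, -1.72, -0.25, 0, 0, 5, 0, -0.98, -1.72, -0.25, 0, 0, 5, 0, 0, 0, 0, 0, 0, 5, 0, 0, 0, 0, 0, 0])

```text
t: 17.95
tool_pos: [0.4829, -0.2924, 0.3704]
orientation: [2.704, -0.082, -0.018]
force: [-0.1, 1.9, -4.6]
opening: 0.0092
gripper_force: 25.0
```

```bash
python3 sh.py 25; python3 - <<'E'
from h import *
import cv2
c=dict(np.load("last_side.npz"))
im=c["color"][150:240,235:325];i=im.astype(int);m=((i[...,0]-i[...,2])>6)
for r in range(0,60,2): print("".join("#" if v else "." for v in m[r,::1]))
E
```

```text
side [(1621, 'x', 9, 47, 'y', 14, 69), (1330, 'x', 109, 146, 'y', 21, 69), (841, 'x', 5, 29, 'y', -59, -12), (953, 'x', 110, 133, 'y', -66, -13)]
top [(13265, 'x', -33, 114, 'y', -80, 80), (1630, 'x', 147, 180, 'y', 3, 80), (177, 'x', 137, 145, 'y', 22, 49), (1128, 'x', 112, 135, 'y', -73, -14)]
..........................................................................................
..........................................................................................
............................................#.............................................
...................................############...........................................
..................................############..........####.............................#
...................................#######..............#############....................#
...........................................................##########...................##
.......................................................................................###
...........................................................................
[... 1226 characters left out ...]
....................................................#..........
..#........#......#................................................................#......
.........##.....#..................................................................#......
.................#...........................................................#.#.....#....
.......#.##...#.##..............................................................##.......#
.........#...#..#..............................................................#..........
...#.#....#.....#.......................................................#......#..........
...........#..............................................................#...#.....#.#...
```

drive_tool(moves=[5, 0, 3.83, 6.92, 1, 0, 0, 5, 0, -3.95, -6.86, -1, 0, 0, 5, 0, 3.83, 6.92, 1, 0, 0, 5, 0, -3.95, -6.86, -1, 0, 0, 5, 0, 0, 0, 0, 0, 0, 5, 0, 0, 0, 0, 0, 0])

```text
t: 18.65
tool_pos: [0.483, -0.2925, 0.3709]
orientation: [2.703, -0.082, -0.017]
force: [-0.5, -1.7, -2.7]
opening: 0.0094
gripper_force: 25.0
```

```bash
python3 sh.py 25
```

```text
side [(1352, 'x', 100, 133, 'y', 21, 71), (1621, 'x', 2, 40, 'y', 14, 69), (832, 'x', -1, 23, 'y', -60, -11), (900, 'x', 99, 122, 'y', -66, -12)]
top [(13700, 'x', -33, 114, 'y', -80, 80), (1643, 'x', 148, 180, 'y', -6, 80), (1164, 'x', 100, 124, 'y', -73, -13)]
```

drive_tool(moves=[5, 0, 0, 0, 0, 0, 0, 5, 0, 0, 0, 0, 0, 0, 5, 0, 0, 0, 0, 0, 0])

```text
t: 19.05
tool_pos: [0.4829, -0.2927, 0.3706]
orientation: [2.704, -0.083, -0.018]
force: [-0.5, -3.1, -1.4]
opening: 0.0087
gripper_force: 25.0
```

```bash
python3 sh.py 25
```

```text
side [(1367, 'x', 99, 133, 'y', 21, 71), (1627, 'x', 2, 40, 'y', 15, 69), (812, 'x', -1, 22, 'y', -59, -12), (886, 'x', 98, 121, 'y', -65, -12)]
top [(13678, 'x', -32, 114, 'y', -80, 80), (1582, 'x', 148, 180, 'y', 4, 80), (1163, 'x', 100, 124, 'y', -73, -12)]
```

```bash
python3 - <<'E'
from h import *
c=dict(np.load("last_side.npz"))
a=np.radians(-93.55);X=np.array([np.cos(a),np.sin(a),0]);Y=np.array([-X[1],X[0],0]);o=np.array([.4894,-.2092,0])
d=c["depth"];v,u=np.mgrid[0:420,0:560];m=d>0
P=(np.linalg.solve(c["mtx"],np.stack([u[m],v[m],np.ones(m.sum())]))*d[m]-c["t"][:,None]).T@c["R"]
L=np.column_stack([(P-o)@X,(P-o)@Y,P[:,2]])
for ylo,yhi,n in((-.01,.01,"mid"),(-.06,-.02,"r"),(.02,.06,"l")):
  for lo,hi in((-.17,-.06),(-.03,.0),(.035,.1),(-.03,.15)):
    s=(L[:,1]>ylo)&(L[:,1]<yhi)&(L[:,0]>lo)&(L[:,0]<hi)&(L[:,2]<.22)&(L[:,2]>.0)
    if s.sum()<8: continue
    for _ in range(4):
        k=np.polyfit(L[s,0],L[s,2],1); e=abs(np.polyval(k,L[:,0])-L[:,2]); s&=e<max(.004,2*np.median(e[s]))
    print(n,lo,hi,s.sum(),np.degrees(np.arctan(k[0])).round(1),k.round(4),e[s].std().round(4))
E
```

```text
mid -0.17 -0.06 87 22.3 [0.4111 0.0872] 0.001
mid -0.03 0.0 25 22.8 [0.4204 0.0892] 0.0008
mid 0.035 0.1 61 25.9 [0.4852 0.0885] 0.0015
mid -0.03 0.15 139 25.5 [0.4764 0.0898] 0.001
r -0.17 -0.06 177 23.6 [0.437  0.0898] 0.0012
r -0.03 0.0 72 28.6 [0.5448 0.0998] 0.0028
r 0.035 0.1 90 29.1 [0.5574 0.086 ] 0.0011
r -0.03 0.15 245 25.6 [0.4797 0.0908] 0.0012
l -0.17 -0.06 190 23.0 [0.4247 0.088 ] 0.0012
l -0.03 0.0 73 33.2 [0.6536 0.1023] 0.0023
l 0.035 0.1 101 35.8 [0.7208 0.0772] 0.0011
l -0.03 0.15 374 23.9 [0.4422 0.0955] 0.0027
```

drive_tool(moves=[5, 0, 3.83, 6.92, 1, 0, 0, 5, 0, 7.54, 13.93, 2, 0, 0, 5, 0, -8.02, -13.65, -2, 0, 0, 5, 0, 7.54, 13.93, 2, 0, 0, 5, 0, -8.02, -13.65, -2, 0, 0, 5, 0, 0, 0, 0, 0, 0])

```text
t: 19.75
tool_pos: [0.4826, -0.2985, 0.3655]
orientation: [2.722, -0.082, -0.018]
force: [-0.4, -0.9, -3.8]
opening: 0.0092
gripper_force: 25.0
```

```bash
python3 sh.py 24
```

```text
side [(1594, 'x', -15, 23, 'y', 15, 71), (1350, 'x', 79, 114, 'y', 21, 72), (775, 'x', -16, 7, 'y', -58, -13), (867, 'x', 77, 100, 'y', -66, -12)]
top [(16050, 'x', -22, 122, 'y', -80, 80), (1263, 'x', 157, 180, 'y', 4, 80)]
```

drive_tool(moves=[5, 0, 7.54, 13.92, 2, 0, 0, 5, 0, -8.02, -13.65, -2, 0, 0, 5, 0, 7.54, 13.92, 2, 0, 0, 5, 0, -8.02, -13.65, -2, 0, 0, 5, 0, 7.54, 13.92, 2, 0, 0, 5, 0, -8.02, -13.65, -2, 0, 0, 5, 0, 7.54, 13.92, 2, 0, 0, 5, 0, -8.02, -13.65, -2, 0, 0])

```text
t: 20.65
tool_pos: [0.4816, -0.3004, 0.3632]
orientation: [2.725, -0.084, -0.022]
force: [1.0, 1.9, -5.5]
opening: 0.0091
gripper_force: 25.0
```

```bash
python3 sh.py 24
```

```text
side [(1557, 'x', -48, -10, 'y', 16, 70), (1307, 'x', 36, 75, 'y', 22, 70), (745, 'x', -47, -19, 'y', -56, -14), (800, 'x', 34, 63, 'y', -66, -16)]
top [(12506, 'x', -23, 122, 'y', -80, 80), (1271, 'x', 155, 180, 'y', 4, 80), (1893, 'x', -51, -8, 'y', 10, 71), (1047, 'x', -52, -16, 'y', -66, -15)]
```

drive_tool(moves=[5, 0, 7.54, 13.92, 2, 0, 0, 5, 0, -8.02, -13.65, -2, 0, 0, 5, 0, 7.54, 13.92, 2, 0, 0, 5, 0, -8.02, -13.65, -2, 0, 0, 5, 0, 7.54, 13.92, 2, 0, 0, 5, 0, -8.02, -13.65, -2, 0, 0, 5, 0, 7.54, 13.92, 2, 0, 0, 5, 0, -8.02, -13.65, -2, 0, 0])

```text
t: 21.55
tool_pos: [0.4817, -0.3004, 0.3635]
orientation: [2.725, -0.084, -0.021]
force: [-0.3, 1.4, -4.4]
opening: 0.009
gripper_force: 25.0
```

drive_tool(moves=[5, 0, 7.54, 13.92, 2, 0, 0, 5, 0, -8.02, -13.65, -2, 0, 0, 5, 0, 7.54, 13.92, 2, 0, 0, 5, 0, -8.02, -13.65, -2, 0, 0, 5, 0, 7.54, 13.92, 2, 0, 0, 5, 0, -8.02, -13.65, -2, 0, 0, 5, 0, 7.54, 13.92, 2, 0, 0, 5, 0, -8.02, -13.65, -2, 0, 0])

```text
t: 22.35
tool_pos: [0.4817, -0.3004, 0.3635]
orientation: [2.725, -0.084, -0.021]
force: [-0.7, 1.9, -3.8]
opening: 0.0091
gripper_force: 25.0
```

```bash
python3 sh.py 24
```

```text
side [(3056, 'x', -97, -5, 'y', 20, 77), (865, 'x', -86, -62, 'y', -53, -6), (784, 'x', -48, -8, 'y', -62, -20)]
top [(13348, 'x', -50, 122, 'y', -80, 80), (1250, 'x', 157, 180, 'y', 3, 80), (3418, 'x', -103, -5, 'y', 14, 74), (1060, 'x', -93, -65, 'y', -61, -7)]
```

drive_tool(moves=[5, 0, 7.54, 13.92, 2, 0, 0, 5, 0, -8.02, -13.65, -2, 0, 0, 5, 0, 7.54, 13.92, 2, 0, 0, 5, 0, -8.02, -13.65, -2, 0, 0, 5, 0, 7.54, 13.92, 2, 0, 0, 5, 0, -8.02, -13.65, -2, 0, 0, 5, 0, 7.54, 13.92, 2, 0, 0, 5, 0, -8.02, -13.65, -2, 0, 0])

```text
t: 23.25
tool_pos: [0.4818, -0.3005, 0.3636]
orientation: [2.725, -0.084, -0.021]
force: [0.7, 1.2, -4.9]
opening: 0.009
gripper_force: 25.0
```

drive_tool(moves=[5, 0, 7.54, 13.92, 2, 0, 0, 5, 0, -8.02, -13.65, -2, 0, 0, 5, 0, 7.54, 13.92, 2, 0, 0, 5, 0, -8.02, -13.65, -2, 0, 0, 5, 0, 7.54, 13.92, 2, 0, 0, 5, 0, -8.02, -13.65, -2, 0, 0, 5, 0, 7.54, 13.92, 2, 0, 0, 5, 0, -8.02, -13.65, -2, 0, 0])

```text
t: 24.05
tool_pos: [0.4818, -0.3005, 0.3636]
orientation: [2.725, -0.084, -0.021]
force: [-1.0, 1.1, -4.5]
opening: 0.0092
gripper_force: 25.0
```

```bash
python3 sh.py 24
```

```text
side [(1262, 'x', -145, -116, 'y', 21, 76), (1362, 'x', -101, -49, 'y', 38, 71), (378, 'x', -145, -123, 'y', -35, -13), (831, 'x', -91, -49, 'y', -60, -17)]
top [(12419, 'x', -23, 122, 'y', -80, 80), (1253, 'x', 157, 180, 'y', 5, 80), (1964, 'x', -163, -118, 'y', 15, 74), (1542, 'x', -108, -52, 'y', 33, 69), (1127, 'x', -179, -124, 'y', -51, -15), (1190, 'x', -97, -46, 'y', -67, -17)]
```

drive_tool(moves=[5, 0, 7.54, 13.92, 2, 0, 0, 5, 0, -8.02, -13.65, -2, 0, 0, 5, 0, 7.54, 13.92, 2, 0, 0, 5, 0, -8.02, -13.65, -2, 0, 0, 5, 0, 7.54, 13.92, 2, 0, 0, 5, 0, -8.02, -13.65, -2, 0, 0, 5, 0, 0, 0, 0, 0, 0])

```text
t: 24.85
tool_pos: [0.4829, -0.2988, 0.3664]
orientation: [2.722, -0.082, -0.015]
force: [-0.5, -1.7, -3.0]
opening: 0.0092
gripper_force: 25.0
```

drive_tool(moves=[5, 0, 1.93, 3.45, 0.5, 0, 0, 5, 0, 3.83, 6.92, 1, 0, 0, 5, 0, 5.7, 10.42, 1.5, 0, 0, 5, 0, 5.7, 10.42, 1.5, 0, 0, 5, 0, 5.7, 10.42, 1.5, 0, 0, 5, 0, 5.7, 10.42, 1.5, 0, 0, 5, 0, 5.7, 10.42, 1.5, 0, 0, 5, 0, 5.7, 10.42, 1.5, 0, 0])

```text
t: 25.65
tool_pos: [0.4786, -0.3617, 0.3097]
orientation: [2.906, -0.089, -0.01]
force: [0.3, -4.4, -2.7]
opening: 0.0093
gripper_force: 25.0
```

drive_tool(moves=[5, 0, 5.7, 10.42, 1.5, 0, 0, 5, 0, 5.7, 10.42, 1.5, 0, 0, 5, 0, 5.7, 10.42, 1.5, 0, 0, 5, 0, 5.7, 10.42, 1.5, 0, 0, 5, 0, 5.7, 10.42, 1.5, 0, 0, 5, 0, 5.7, 10.42, 1.5, 0, 0, 5, 0, 3.83, 6.92, 1, 0, 0])

```text
t: 26.35
tool_pos: [0.4755, -0.4096, 0.2466]
orientation: [3.082, -0.094, -0.004]
force: [0.2, -3.6, -2.8]
opening: 0.009
gripper_force: 25.0
```

```bash
python3 sh.py 3; python3 - <<'E'
from h import *
from plant import robot
s=robot.read_state();R=Ro.from_rotvec(s["orientation"]).as_matrix();print(s["t"],s["tool_pos"],R.round(3).tolist(),np.degrees(np.arccos(-R[2,2])))
E
```

```text
side [(988, 'x', -109, -73, 'y', 39, 72), (466, 'x', -105, -75, 'y', -57, -31)]
top [(3403, 'x', -176, -77, 'y', 15, 74), (992, 'x', -175, -133, 'y', -51, -10), (1190, 'x', -122, -71, 'y', -66, -18), (389, 'x', 163, 180, 'y', -64, -30)]
26.45 [ 0.47525388 -0.40938577  0.24625542] [[0.998, -0.061, -0.005], [-0.062, -0.996, -0.058], [-0.002, 0.058, -0.998]] 3.3493133416698315
```

drive_tool(moves=[5, 0, 3.83, 6.92, 1, 0, 0, 5, 0, 3.83, 6.92, 1, 0, 0, 5, 0, 1.93, 3.45, 0.5, 0, 0, 5, 0, 1.55, 2.8, 0.4, 0, 0, 5, 0, 0.8, 1.4, 0.2, 0, 0, 5, 0, 0, 0, 0, 0, 0])

```text
t: 27.05
tool_pos: [0.475, -0.4217, 0.2267]
orientation: [3.134, -0.095, -0.001]
force: [0.6, 1.7, -3.5]
opening: 0.0092
gripper_force: 25.0
```

drive_tool(moves=[5, 0, 0.5, 1, 0.15, 0, 0, 5, 0, 0.5, 1, 0.15, 0, 0, 5, 0, 0, 0.6, 0.1, 0, 0, 5, 0, 0, 0, 0, 0, 0])

```text
t: 27.45
tool_pos: [0.475, -0.423, 0.2254]
orientation: [3.14, -0.095, 0.0]
force: [-3.3, 4.1, 4.5]
opening: 0.0092
gripper_force: 25.0
```

drive_tool(moves=[34, 0, 0, -0.5, 0, 0, 0, 34, 0, 0, 0, 0, 0, 0, 34, 0, 0, 0, 0, 0, 0, 34, 0, 0, -20, 0, 0, 0, 34, 0, 0, -40, 0, 0, 0, 34, 0, 0, -40, 0, 0, 0, 34, 0, 0, -15, 0, 0, 0])

```text
t: 28.15
tool_pos: [0.4758, -0.4239, 0.3455]
orientation: [3.135, -0.096, 0.008]
force: [-0.3, -0.4, 1.6]
opening: 0.0342
gripper_force: 0.0
```

```bash
python3 - <<'E'
from h import *
plan([.506,.029,.31],down(-2.7),16,50)
E
python3 sh.py 0; python3 - <<'E'
from h import *
import cv2
g=lambda k:cv2.cvtColor(np.ascontiguousarray(k["color"][175:250,305:345]),cv2.COLOR_RGB2GRAY).astype(np.float32)
print(cv2.phaseCorrelate(g(np.load("t4.npz")),g(np.load("last_top.npz"))))
E
```

```text
50,0.1,-16.7,1.2,0,-0,-3.3,50,1.3,-21.4,1.6,0,0,-4.3,50,3.5,-25.1,1.8,0.1,0,-5.1,50,6.5,-28,2.2,-0,-0,-5.7,50,10,-29.7,2.3,0,-0,-6.3,50,14.1,-30.3,2.5,0.1,0,-6.7,50,18.3,-29.5,2.7,0,-0,-6.9,50,22,-27.6,2.6,0,-0,-7.1
50,25.3,-24.7,2.7,0.1,0,-7.1,50,27.7,-21,2.7,0,-0,-6.9,50,28.8,-16.8,2.6,0.1,-0,-6.7,50,28.7,-12.6,2.5,-0,-0,-6.3,50,27.4,-8.5,2.2,0,-0,-5.7,50,24.9,-5.1,2,0,-0,-5.1,50,21.2,-2.4,1.6,0.1,-0,-4.2,50,16.8,-0.7,1.4,-0,-0,-3.4
side [(676, 'x', -100, -72, 'y', 39, 70), (240, 'x', -92, -75, 'y', -56, -38)]
top [(3345, 'x', -174, -78, 'y', 15, 74), (958, 'x', -174, -134, 'y', -50, -9), (1197, 'x', -123, -71, 'y', -66, -19)]
((-0.22945988264845596, -0.08285924717068127), 0.8971748925844828)
```

drive_tool(moves=[50, 0, -16.7, 1.2, 0, 0, -3.3, 50, 1.3, -21.4, 1.6, 0, 0, -4.3, 50, 3.5, -25, 1.8, 0, 0, -5, 50, 6.5, -28, 2.2, 0, 0, -5.7, 50, 10, -29.7, 2.3, 0, 0, -6.3, 50, 14, -30.3, 2.5, 0, 0, -6.7, 50, 18.3, -29.5, 2.7, 0, 0, -7, 50, 22, -27.6, 2.6, 0, 0, -7.1])

```text
t: 29.05
tool_pos: [0.4891, -0.195, 0.3201]
orientation: [-2.929, -1.129, 0.004]
force: [-0.4, -0.1, -0.0]
opening: 0.0501
gripper_force: 0.0
```

drive_tool(moves=[50, 25.3, -24.7, 2.7, 0, 0, -7.1, 50, 27.7, -21, 2.7, 0, 0, -7, 50, 28.8, -16.8, 2.6, 0, 0, -6.7, 50, 28.7, -12.6, 2.5, 0, 0, -6.3, 50, 27.4, -8.5, 2.2, 0, 0, -5.7, 50, 25, -5, 2, 0, 0, -5, 50, 21.2, -2.4, 1.6, 0, 0, -4.2, 50, 16.8, -0.7, 1.4, 0, 0, -3.4])

```text
t: 29.85
tool_pos: [0.504, 0.0314, 0.3026]
orientation: [-2.267, -2.171, 0.004]
force: [0.6, -0.4, -0.4]
opening: 0.05
gripper_force: 0.0
```

```bash
python3 - <<'E'
from h import *
from plant import robot
import cv2
c=robot.read_camera("wrist"); np.savez("w7.npz",**c)
s=robot.read_state();print(s["t"],s["tool_pos"],Ro.from_rotvec(s["orientation"]).as_matrix().round(3).tolist())
im=c["color"].astype(int); m=im.sum(2)<150
for r in range(130,300,12):
    cols=np.where(m[r,180:380])[0]+180; print(r,cols.min() if len(cols) else 0,cols.max() if len(cols) else 0,len(cols))
print(proj(c,[.506,.029,.074]),proj(c,[.509,.086,.074]))
E
```

```text
29.9 [0.50393122 0.0329849  0.30237194] [[0.039, 0.999, -0.004], [0.999, -0.039, 0.001], [0.001, -0.004, -1.0]]
130 0 0 0
142 0 0 0
154 0 0 0
166 277 301 25
178 277 300 24
190 276 300 25
202 276 299 24
214 276 299 24
226 275 298 24
238 275 298 24
250 235 325 29
262 231 329 41
274 226 334 60
286 180 379 44
298 217 343 26
[283.73191924 233.8533139 ] [284.82371942 156.73800932]
```

```bash
python3 - <<'E'
from h import *
plan([.5085,.0265,.2325],down(-4),7,50)
E
```

```text
50,-0.6,0.5,6.9,-0,-0,0.2,50,-0.9,0.7,10,-0.1,-0,0.2,50,-1.1,0.9,11.8,0,-0,0.3,50,-1.1,0.9,12.4,-0,-0,0.3,50,-1.1,0.8,11.8,-0.1,-0.1,0.3,50,-0.9,0.8,10,-0,0,0.3,50,-0.6,0.5,7,-0,0,0.1
```

drive_tool(moves=[50, -0.6, 0.5, 6.9, 0, 0, 0.2, 50, -0.9, 0.7, 10, 0, 0, 0.2, 50, -1, 0.9, 11.8, -0.1, 0, 0.3, 50, -1, 0.9, 12.4, 0, 0, 0.3, 50, -1, 0.8, 11.8, -0.1, 0, 0.3, 50, -0.9, 0.8, 10, 0, 0, 0.3, 50, -0.6, 0.5, 6.5, 0, 0, 0.1, 50, 0, 0, 0, 0, 0, 0], grip_force=60)

```text
t: 30.7
tool_pos: [0.5093, 0.0236, 0.2347]
orientation: [2.304, 2.134, 0.002]
force: [-0.9, -0.8, -0.4]
opening: 0.0498
gripper_force: 0.0
```

drive_tool(moves=[10, 0, 0, 0, 0, 0, 0, 10, 0, 0, 0, 0, 0, 0, 10, 0, 0, 0, 0, 0, 0, 10, 0, 0, 0, 0, 0, 0, 10, 0, 0, 0, 0, 0, 0], grip_force=60)

```text
t: 31.2
tool_pos: [0.5098, 0.0237, 0.2363]
orientation: [2.303, 2.133, 0.004]
force: [-1.6, -0.4, 1.7]
opening: 0.0195
gripper_force: 60.0
```

drive_tool(moves=[10, -0.5, 0, -2, 0, 0, 0, 10, -0.5, 0, -5, 0, 0, 0, 10, -0.5, 0, -8, 0, 0, 0, 10, 0, 0, -10, 0, 0, 0, 10, 2.9, 0, -12, 0, -1, 0, 10, 5.8, 0, -12, 0, -2, 0, 10, 5.8, 0, -12, 0, -2, 0, 10, 5.8, 0, -12, 0, -2, 0])

```text
t: 32.0
tool_pos: [0.5113, 0.0447, 0.3098]
orientation: [2.239, 2.072, -0.134]
force: [-0.0, -0.3, -1.9]
opening: 0.0194
gripper_force: 60.0
```

drive_tool(moves=[10, 2.9, 0, -12, 0, -1, 0, 10, 0, 0, -10, 0, 0, 0, 10, 0, 0, -5, 0, 0, 0])

```text
t: 32.3
tool_pos: [0.5118, 0.0511, 0.3361]
orientation: [2.23, 2.066, -0.15]
force: [-0.6, 0.9, -2.3]
opening: 0.0193
gripper_force: 60.0
```

```bash
python3 - <<'E'
from h import *
from plant import robot
import cv2
s=robot.read_state();R=Ro.from_rotvec(s["orientation"]).as_matrix();print(s["t"],s["tool_pos"],R.round(3).tolist(),s["force"])
c=robot.read_camera("side"); np.savez("s8.npz",**c)
tip=np.array(s["tool_pos"])+.167*R[:,2]; sx=-R[:,0];sy=R[:,1];sz=-R[:,2]
q=tip+.125*sx-.058*sz+.012*sz   # scoop frame, 12 mm over the pan
P=lambda x,y:proj(c,q+x/1e3*sx+y/1e3*sy)
M=cv2.getPerspectiveTransform(np.float32([P(-80,80),P(100,80),P(100,-80),P(-80,-80)]),np.float32([[0,0],[180,0],[180,160],[0,160]]))
im=cv2.warpPerspective(c["color"],M,(180,160)).astype(int);m=((im[...,0]-im[...,2])>6)
for r in range(0,160,8): print("".join("#" if v else "." for v in m[r,::4]))
E
```

```text
32.3 [0.51179991 0.05109342 0.33605419] [[0.076, 0.997, -0.005], [0.987, -0.076, -0.138], [-0.138, 0.005, -0.99]] [-0.58183445  0.86886276 -2.32323564]
..............................####....#######
......................................#######
.................######...............#######
...............##########.............#######
................#####........####...#########
...............##.......................#####
.....#.................................######
.......................................######
......................................#######
.......................................######
.......####........####................######
.....#...##...................########.######
.............................................
.............................................
.............................................
..................##.........................
....................####.....................
.....................###.....................
.............................................
.............................................
```

```bash
python3 - <<'E'
from h import *
R=down(96.8)@Ro.from_rotvec([0,np.radians(-8),0]).as_matrix()
plan(np.array([.355,.309,.168])-.167*R[:,2],R,27,10)
E
python3 sh.py 0
```

```text
10,4.9,-4.1,-0.6,-0.3,0,-2.1,10,6,-4.6,-0.8,-0.3,0,-2.4,10,7,-5,-1,-0.4,0,-2.8,10,8.2,-5.2,-1,-0.4,0,-3.1,10,9.2,-5.1,-1.3,-0.5,0,-3.4,10,10.2,-4.9,-1.3,-0.5,0,-3.7,10,11.1,-4.6,-1.5,-0.5,0.1,-3.9,10,12,-3.9,-1.6,-0.6,-0,-4
10,12.8,-3.2,-1.6,-0.6,-0,-4.3,10,13.4,-2.3,-1.8,-0.6,-0,-4.4,10,13.9,-1.2,-1.8,-0.6,-0,-4.5,10,14.1,-0.2,-1.9,-0.6,0,-4.6,10,14.2,1,-1.9,-0.7,0,-4.6,10,14.2,2.2,-1.8,-0.6,0,-4.6,10,13.9,3.4,-1.8,-0.7,0,-4.7,10,13.5,4.4,-1.8,-0.6,0.1,-4.5
10,12.8,5.4,-1.7,-0.6,-0,-4.5,10,12.1,6.2,-1.5,-0.6,-0,-4.4,10,11.2,7,-1.5,-0.6,-0,-4.3,10,10.2,7.5,-1.3,-0.6,-0,-4.1,10,9.2,7.8,-1.1,-0.5,0,-3.9,10,8.2,7.9,-1.1,-0.5,0,-3.6,10,7.1,7.8,-0.9,-0.5,0,-3.4,10,6,7.6,-0.7,-0.4,0,-3.1
10,5.1,7,-0.6,-0.4,0,-2.8,10,4.1,6.4,-0.5,-0.3,0.1,-2.5,10,3.2,5.6,-0.4,-0.3,-0,-2
side [(251, 'x', 161, 180, 'y', -24, -6)]
top [(6454, 'x', -180, -117, 'y', -80, 80), (563, 'x', -111, -57, 'y', 66, 80), (1378, 'x', -103, -47, 'y', -42, 9)]
```

drive_tool(moves=[10, 4.9, -4, -0.6, -0.3, 0, -2, 10, 6, -4.6, -0.8, -0.3, 0, -2.4, 10, 7, -5, -1, -0.4, 0, -2.8, 10, 8.2, -5.2, -1, -0.4, 0, -3, 10, 9.2, -5, -1.3, -0.5, 0, -3.4, 10, 10.2, -5, -1.3, -0.5, 0, -3.7, 10, 11, -4.6, -1.5, -0.5, 0, -4, 10, 12, -4, -1.6, -0.6, 0, -4])

```text
t: 33.25
tool_pos: [0.4651, 0.1161, 0.3331]
orientation: [1.702, 2.498, -0.119]
force: [-0.2, -0.4, -2.3]
opening: 0.0195
gripper_force: 60.0
```

drive_tool(moves=[10, 12.8, -3.2, -1.6, -0.6, 0, -4.3, 10, 13.4, -2.3, -1.8, -0.6, 0, -4.4, 10, 14, -1.2, -1.8, -0.6, 0, -4.5, 10, 14, -0.2, -1.9, -0.6, 0, -4.6, 10, 14.2, 1, -1.9, -0.7, 0, -4.6, 10, 14.2, 2.2, -1.8, -0.6, 0, -4.6, 10, 14, 3.4, -1.8, -0.7, 0, -4.7, 10, 13.5, 4.4, -1.8, -0.6, 0, -4.5])

```text
t: 34.05
tool_pos: [0.4, 0.2085, 0.3318]
orientation: [0.828, 2.89, -0.06]
force: [-0.3, -0.3, -2.7]
opening: 0.0195
gripper_force: 60.0
```

drive_tool(moves=[10, 12.8, 5.4, -1.7, -0.6, 0, -4.5, 10, 12, 6.2, -1.5, -0.6, 0, -4.4, 10, 11.2, 7, -1.5, -0.6, 0, -4.3, 10, 10.2, 7.5, -1.3, -0.6, 0, -4, 10, 9.2, 7.8, -1, -0.5, 0, -4, 10, 8.2, 8, -1, -0.5, 0, -3.6, 10, 7, 7.8, -0.9, -0.5, 0, -3.4, 10, 6, 7.6, -0.7, -0.4, 0, -3])

```text
t: 34.85
tool_pos: [0.3442, 0.2882, 0.3304]
orientation: [0.013, 3.002, -0.006]
force: [0.2, 0.5, -2.8]
opening: 0.0192
gripper_force: 60.0
```

drive_tool(moves=[10, 5, 7, -0.6, -0.4, 0, -2.8, 10, 4, 6.4, -0.5, -0.3, 0, -2.5, 10, 3.2, 5.6, -0.4, -0.3, 0, -2])

```text
t: 35.15
tool_pos: [0.3317, 0.3068, 0.3304]
orientation: [-0.178, 2.997, 0.007]
force: [0.3, -0.5, -2.9]
opening: 0.0194
gripper_force: 60.0
```

```bash
python3 - <<'E'
from h import *
from plant import robot
import cv2
s=robot.read_state();R=Ro.from_rotvec(s["orientation"]).as_matrix();print(s["t"],s["tool_pos"],R.round(3).tolist(),s["force"],s["q"].round(2))
g=np.array(s["tool_pos"])+.167*R[:,2];print("grasp",g,"lip",g-.2*R[:,0]+.058*R[:,2])
c=robot.read_camera("side"); t=robot.read_camera("top"); np.savez("t9.npz",**t)
A=cv2.resize(t["color"][120:270,130:290,::-1],(480,450),interpolation=cv2.INTER_CUBIC)
B=cv2.resize(c["color"][180:330,180:290,::-1],(320,450),interpolation=cv2.INTER_CUBIC)
cv2.imwrite("pics/m9.png",np.hstack([A,B]))
E
```

```text
35.15 [0.33174787 0.30679988 0.33037736] [[-0.983, -0.118, 0.138], [-0.117, 0.993, 0.013], [-0.139, -0.004, -0.99]] [ 0.3155966  -0.53898547 -2.86515462] [ 0.66 -0.3   2.03 -0.08  1.29 -1.01]
grasp [0.35485884 0.30893533 0.16499803] lip [0.55955308 0.33312392 0.13534703]
```

View pics/m9.png

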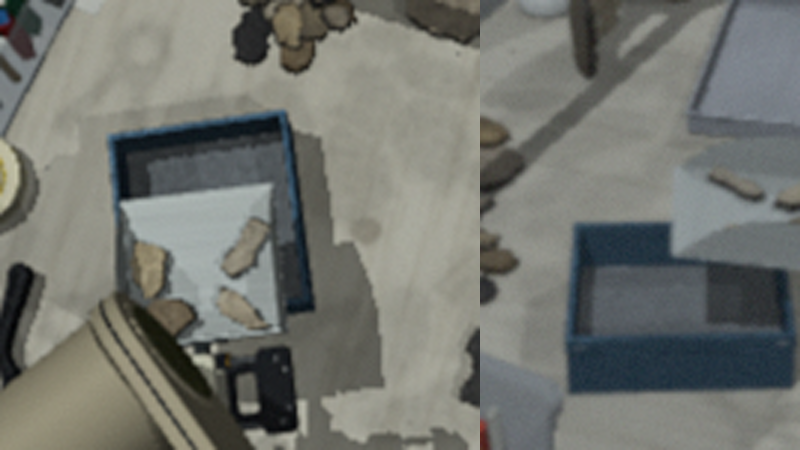

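All four sherds are in the pan — (150,268), (245,247), (172,317), (240,308) — and the pan is over the box, whose rim runs (110,138) to (313,308). Now the tipping poses.

```bash
cat > pour.py <<'E'
from h import *
from plant import robot
def pose(T,lip,yaw=6.8):
    R=down(yaw+90)@Ro.from_rotvec([0,np.radians(T),0]).as_matrix()
    return np.array(lip)+.2*R[:,0]-.058*R[:,2]-.167*R[:,2],R
def seq(st,op=10):
    s=dict(robot.read_state())
    for T,lip,n,yaw in st:
        p,R=pose(T,lip,yaw); print(T,p.round(3)); plan(p,R,n,op,True,s); s["tool_pos"]=p; s["orientation"]=Ro.from_matrix(R).as_rotvec()
E
python3 - <<'E'
from pour import *
seq([(20,[.535,.330,.075],11,6.8),(50,[.540,.3305,.052],20,6.8)])
E
```

```text
20 [0.425 0.317 0.355]
10,-5.5,-0.1,-0.6,-0,1.6,-0,10,-7.4,-0,-1.1,-0,2.2,-0,10,-8.8,-0.1,-1.6,-0,2.6,-0,10,-9.8,-0.2,-2.3,-0.1,2.9,-0,10,-10.4,-0.1,-2.9,0,3.1,-0.1,10,-10.3,-0.1,-3.6,0,3.2,0,10,-10,-0.1,-4,-0,3.1,0,10,-9.1,-0.2,-4.3,-0,2.9,0
10,-7.9,-0.1,-4.2,-0.1,2.6,-0,10,-6.5,-0.1,-3.9,0,2.2,-0,10,-4.6,-0,-3,0,1.6,-0
50 [0.583 0.336 0.35 ]
10,-4.3,-0,-1.4,0,0.9,-0,10,-5.4,-0,-1.9,0,1,0,10,-6.2,-0,-2.3,0,1.3,-0,10,-6.9,-0,-2.7,0,1.4,-0,10,-7.6,-0,-3.1,0,1.5,-0,10,-8,-0,-3.7,-0,1.6,-0,10,-8.3,-0,-4,-0,1.8,0,10,-8.5,-0,-4.5,-0,1.8,0
10,-8.6,-0,-4.8,0,1.8,0,10,-8.5,-0,-5.2,-0,1.9,-0,10,-8.4,-0.1,-5.5,0,1.9,-0,10,-8,0,-5.6,-0,1.8,-0,10,-7.7,0,-5.8,-0,1.8,0,10,-7.2,0,-5.8,-0,1.8,-0,10,-6.7,0,-5.7,-0,1.6,-0,10,-6.1,0,-5.5,-0,1.5,-0
10,-5.4,0,-5.1,-0,1.4,0,10,-4.6,0,-4.7,-0,1.3,0,10,-3.9,0,-4.1,-0,1,0,10,-3.1,0,-3.3,0,0.9,-0
```

drive_tool(moves=[10, -5.5, 0, -0.6, 0, 1.6, 0, 10, -7.4, 0, -1, 0, 2.2, 0, 10, -8.8, 0, -1.6, 0, 2.6, 0, 10, -9.8, -0.2, -2.3, -0.1, 2.9, 0, 10, -10.4, -0.1, -3, 0, 3, 0, 10, -10.3, -0.1, -3.6, 0, 3.2, 0, 10, -10, -0.1, -4, 0, 3, 0, 10, -9, -0.2, -4.3, 0, 3, 0])

```text
t: 36.05
tool_pos: [0.4055, 0.3137, 0.3499]
orientation: [0.164, -2.9, 0.021]
force: [0.1, -0.1, -2.5]
opening: 0.0195
gripper_force: 60.0
```

drive_tool(moves=[10, -8, -0.1, -4.2, -0.1, 2.6, 0, 10, -6.5, -0.1, -4, 0, 2.2, 0, 10, -4.6, 0, -3, 0, 1.6, 0, 10, -4.3, 0, -1.4, 0, 0.9, 0, 10, -5.4, 0, -1.9, 0, 1, 0, 10, -6.2, 0, -2.3, 0, 1.3, 0, 10, -7, 0, -2.7, 0, 1.4, 0, 10, -7.6, 0, -3, 0, 1.5, 0])

```text
t: 36.85
tool_pos: [0.4582, 0.3202, 0.3543]
orientation: [0.154, -2.683, 0.035]
force: [0.4, -0.6, -3.0]
opening: 0.0193
gripper_force: 60.0
```

drive_tool(moves=[10, -8, 0, -3.7, 0, 1.6, 0, 10, -8.3, 0, -4, 0, 1.8, 0, 10, -8.5, 0, -4.5, 0, 1.8, 0, 10, -8.6, 0, -4.8, 0, 1.8, 0, 10, -8.5, 0, -5.2, 0, 1.9, 0, 10, -8.4, 0, -5.5, 0, 1.9, 0, 10, -8, 0, -5.6, 0, 1.8, 0, 10, -7.7, 0, -5.8, 0, 1.8, 0])

```text
t: 37.65
tool_pos: [0.5349, 0.3289, 0.3519]
orientation: [0.139, -2.432, 0.051]
force: [-0.4, -0.2, -1.8]
opening: 0.0194
gripper_force: 60.0
```

```bash
cat > pan.py <<'E'
from pour import *
import cv2
s=robot.read_state();R=Ro.from_rotvec(s["orientation"]).as_matrix()
g=np.array(s["tool_pos"])+.167*R[:,2];sx,sy,sz=-R[:,0],R[:,1],-R[:,2]
print(s["t"],"tilt",np.degrees(np.arcsin(-sx[2])),"lip",(g+.2*sx-.058*sz).round(3),"F",s["force"].round(1))
def pr(c,q,ax,ay,x0,x1,y0,y1,st=5):
    P=lambda x,y:proj(c,q+x/1e3*ax+y/1e3*ay)
    M=cv2.getPerspectiveTransform(np.float32([P(x0,y1),P(x1,y1),P(x1,y0),P(x0,y0)]),np.float32([[0,0],[x1-x0,0],[x1-x0,y1-y0],[0,y1-y0]]))
    im=cv2.warpPerspective(c["color"],M,(x1-x0,y1-y0)).astype(int);m=(im[...,0]-im[...,2])>14
    for r in range(0,y1-y0,2*st): print("".join("#" if v else "." for v in m[r,::st]))
c=robot.read_camera("top");np.savez("last_top",**c)
print("pan");pr(c,g+.125*sx-.05*sz,sx,sy,-70,80,-75,75)
a=np.radians(6.8);X=np.array([np.cos(a),np.sin(a),0]);Y=np.array([-X[1],X[0],0])
print("box");pr(c,np.array([.544,.331,.022]),X,Y,-100,100,-90,90)
E
python3 pan.py
```

```text
37.65 tilt 40.468120162238776 lip [0.541 0.33  0.051] F [-0.4 -0.2 -1.8]
pan
##############################
##############################
##############################
##############################
##############################
##############################
##############################
##############################
##############################
##############################
##############################
##############################
##############################
##############################
##############################
box
########################################
########################################
########################################
########################################
########################################
########################################
########################################
########################################
########################################
########################################
########################################
########################################
########################################
######################################..
###################################...##
###############################.........
##########################......########
#####################...................
```

drive_tool(moves=[10, -7.2, 0, -5.8, 0, 1.8, 0, 10, -6.7, 0, -5.7, 0, 1.6, 0, 10, -6, 0, -5.5, 0, 1.5, 0, 10, -5.4, 0, -5, 0, 1.4, 0, 10, -4.6, 0, -4.7, 0, 1.3, 0, 10, -4, 0, -4, 0, 1, 0, 10, -3, 0, -3.3, 0, 0.9, 0])

```text
t: 38.4
tool_pos: [0.5844, 0.3346, 0.3503]
orientation: [0.13, -2.268, 0.06]
force: [-0.3, -0.1, -1.9]
opening: 0.0195
gripper_force: 60.0
```

```bash
sed -i 's/read_camera("top");np.savez("last_top"/read_camera("side");np.savez("last_side"/' pan.py; python3 pan.py; python3 - <<'E'
from pour import *
seq([(50,[.525,.329,.075],4,6.8),(50,[.505,.326,.13],4,6.8)])
E
```

```text
38.4 tilt 49.90423301886709 lip [0.541 0.33  0.052] F [-0.3 -0.1 -1.9]
pan
..............................
..............................
..............................
..............................
..............................
..............................
..............................
..............................
..............................
..............................
..............................
..............................
..............................
..............................
..............................
box
........................................
........................................
........................................
........................................
........................................
........................................
.........................###............
........................####............
.......................####.............
........................#...............
........................................
........................................
........................................
..............................#.........
..........................####..........
........................................
........................................
........................................
50 [0.568 0.334 0.373]
10,5.6,0.3,-0.5,0,0,-0,10,8.3,0.5,-0.7,0.1,0,-0.1,10,8.3,0.5,-0.7,0.1,0,-0,10,5.6,0.3,-0.5,0,0,-0.1
50 [0.548 0.331 0.428]
10,11.2,-0.1,-4,0,0,0,10,16.4,-0.2,-5.9,0,0,0,10,16.3,-0.2,-5.9,0,-0,-0,10,11.2,-0.1,-4.1,0,-0,-0
```

drive_tool(moves=[10, 5.6, 0.3, -0.5, 0, 0, 0, 10, 8.3, 0.5, -0.7, 0.1, 0, 0, 10, 8.3, 0.5, -0.7, 0.1, 0, 0, 10, 5.6, 0.3, -0.5, 0, 0, 0, 10, 11.2, 0, -4, 0, 0, 0, 10, 16.4, -0.2, -5.9, 0, 0, 0, 10, 16.3, -0.2, -5.9, 0, 0, 0, 10, 11.2, 0, -4, 0, 0, 0])

```text
t: 39.25
tool_pos: [0.5471, 0.3315, 0.4312]
orientation: [0.132, -2.271, 0.063]
force: [0.6, -0.3, -1.4]
opening: 0.0192
gripper_force: 60.0
```

```bash
python3 - <<'E'
import re
s=open('pan.py').read().split('c=robot')[0]+'''
a=np.radians(6.8);X=np.array([np.cos(a),np.sin(a),0]);Y=np.array([-X[1],X[0],0])
for n in("side","top"):
    c=robot.read_camera(n); np.savez("last_"+n,**c); print(n);pr(c,np.array([.544,.331,.022]),X,Y,-100,100,-90,90)
'''
open('pan2.py','w').write(s)
E
python3 pan2.py
```

```text
39.25 tilt 49.73298688792045 lip [0.505 0.326 0.133] F [ 0.6 -0.3 -1.4]
side
........................................
........................................
........................................
........................................
........................................
........................................
.........................####...........
........................####............
.......................####.............
........................#...............
........................................
........................................
........................................
........................................
..........................####..........
........................................
........................................
........................................
top
########################################
########################################
########################################
########################################
########################################
########################################
########################################
########################################
########################################
########################################
########################################
########################################
########################################
########################################
########################################
######################################..
###################################.....
#############################...........
```

```bash
python3 - <<'E'
from h import *
plan([.4815,.1045,.315],down(104.5),14,10)
E
```

```text
10,-1.3,-9.4,6.3,0.1,-2.1,-0.3,10,-1.3,-12.2,8.2,0.2,-2.8,-0.4,10,-0.9,-14.6,10,0.3,-3.3,-0.5,10,-0.3,-16.4,11.4,0.2,-3.8,-0.6,10,0.7,-17.8,12.4,0.3,-4.1,-0.6,10,1.9,-18.7,13.1,0.3,-4.3,-0.6,10,3.1,-19,13.3,0.3,-4.4,-0.7,10,4.4,-18.9,13.2,0.3,-4.4,-0.6
10,5.4,-18.4,12.5,0.3,-4.3,-0.6,10,6.2,-17.2,11.6,0.2,-4.1,-0.6,10,6.7,-15.9,10.2,0.3,-3.7,-0.6,10,6.6,-13.8,8.8,0.2,-3.3,-0.5,10,6,-11.6,7,0.2,-2.8,-0.4,10,5,-8.8,5.2,0.2,-2.1,-0.3
```

drive_tool(moves=[10, -1.3, -9.4, 6.3, 0.1, -2, -0.3, 10, -1.3, -12.2, 8.2, 0.2, -2.8, -0.4, 10, -1, -14.6, 10, 0.3, -3.3, -0.5, 10, -0.3, -16.4, 11.4, 0.2, -3.8, -0.6, 10, 0.7, -17.8, 12.4, 0.3, -4, -0.6, 10, 2, -18.7, 13, 0.3, -4.3, -0.6, 10, 3, -19, 13.3, 0.3, -4.4, -0.7, 10, 4.4, -19, 13.2, 0.3, -4.4, -0.6])

```text
t: 40.15
tool_pos: [0.5081, 0.1967, 0.3591]
orientation: [0.278, -2.767, 0.033]
force: [-0.1, 0.4, -2.0]
opening: 0.0194
gripper_force: 60.0
```

drive_tool(moves=[10, 5.4, -18.4, 12.5, 0.3, -4.3, -0.6, 10, 6.2, -17.2, 11.6, 0.2, -4, -0.6, 10, 6.7, -16, 10.2, 0.3, -3.7, -0.6, 10, 6.6, -13.8, 8.8, 0.2, -3.3, -0.5, 10, 6, -11.6, 7, 0.2, -2.8, -0.4, 10, 5, -8.8, 5.2, 0.2, -2, -0.3])

```text
t: 40.75
tool_pos: [0.4803, 0.1031, 0.3116]
orientation: [0.394, -3.105, 0.004]
force: [-0.2, 0.0, -2.0]
opening: 0.0194
gripper_force: 60.0
```

```bash
python3 pan2.py | grep -v "^\.*$"; python3 - <<'E'
from pour import *
plan([.4815,.1045,.236],down(104.5),9,10)
E
```

```text
40.75 tilt 0.6855346700146526 lip [0.671 0.152 0.084] F [-0.2  0.  -2. ]
side
.........................####...........
........................####............
.......................####.............
........................#...............
...........................##...........
top
.................##.....................
................######..................
................#######.####............
.................#####..####............
..................###..######...........
.......................######...........
.......................#####............
........................###.............
....................###.................
....................###.................
...................####.................
....................##..##########......
....................###..#######........
....................####................
10,-0.2,0.1,5.5,-0,-0.1,-0,10,-0.3,0.1,7.6,-0,-0,-0,10,-0.3,0.2,9.2,-0,-0.1,-0,10,-0.4,0.1,10.2,-0,-0.1,-0,10,-0.3,0.2,10.4,-0,-0.2,-0.1,10,-0.3,0.2,10.1,-0,-0.1,0,10,-0.3,0.1,9.2,-0.1,-0.1,0,10,-0.2,0.1,7.7,0,-0,0
10,-0.1,0.1,5.5,0,-0.1,0
```

All four sherds show in the box as separate blobs. Setting the scoop down.

drive_tool(moves=[10, 0, 0, 8, 0, -0.1, 0, 10, 0, 0, 10, 0, -0.1, 0, 10, -0.3, 0.2, 12, 0, -0.1, 0, 10, -0.4, 0.2, 12, 0, -0.1, 0, 10, -0.4, 0.2, 12, 0, -0.1, 0, 10, -0.4, 0.2, 11, 0, -0.1, 0, 10, 0, 0, 7, 0, 0, 0, 10, 0, 0, 3, 0, 0, 0])

```text
t: 41.65
tool_pos: [0.4815, 0.1048, 0.2364]
orientation: [0.395, -3.113, 0.002]
force: [0.6, 0.0, -2.1]
opening: 0.0197
gripper_force: 60.0
```

drive_tool(moves=[10, 0, 0, 1.5, 0, 0, 0, 10, 0, 0, 1.5, 0, 0, 0, 10, 0, 0, 1.5, 0, 0, 0, 10, 0, 0, 0, 0, 0, 0])

```text
t: 42.05
tool_pos: [0.4819, 0.1049, 0.2333]
orientation: [0.396, -3.115, 0.002]
force: [-0.2, -0.8, -1.3]
opening: 0.0193
gripper_force: 60.0
```

drive_tool(moves=[10, 0, 0, 1.2, 0, 0, 0, 10, 0, 0, 1.2, 0, 0, 0, 10, 0, 0, 1, 0, 0, 0, 10, 0, 0, 0, 0, 0, 0])

```text
t: 42.45
tool_pos: [0.4819, 0.1049, 0.2297]
orientation: [0.396, -3.115, 0.002]
force: [-0.5, 0.1, -2.0]
opening: 0.0194
gripper_force: 60.0
```

drive_tool(moves=[10, 0, 0, 1, 0, 0, 0, 10, 0, 0, 1, 0, 0, 0, 10, 0, 0, 0, 0, 0, 0])

```text
t: 42.75
tool_pos: [0.4822, 0.1049, 0.2291]
orientation: [0.396, -3.116, 0.002]
force: [-6.4, -2.2, 11.3]
opening: 0.0195
gripper_force: 60.0
```

Contact. Release and withdraw upward.

drive_tool(moves=[10, 0, 0, -0.7, 0, 0, 0, 60, 0, 0, 0, 0, 0, 0, 60, 0, 0, 0, 0, 0, 0, 60, 0, 0, 0, 0, 0, 0, 60, 0, 0, -20, 0, 0, 0, 60, 0, 0, -35, 0, 0, 0, 60, 0, 0, -40, 0, 0, 0, 60, 0, 0, -40, 0, 0, 0])

```text
t: 43.55
tool_pos: [0.4816, 0.105, 0.3643]
orientation: [0.395, -3.114, 0.002]
force: [1.0, 0.0, 0.4]
opening: 0.0598
gripper_force: 0.0
```

drive_tool(moves=[60, 20, 0, -10, 0, 0, 0, 60, 20, 0, 0, 0, 0, 0, 60, 20, 0, 0, 0, 0, 0, 60, 10, 0, 0, 0, 0, 0, 60, 0, 0, 0, 0, 0, 0])

```text
t: 44.05
tool_pos: [0.4135, 0.0875, 0.3734]
orientation: [0.395, -3.115, 0.002]
force: [0.2, -0.1, -0.8]
opening: 0.0599
gripper_force: 0.0
```

```bash
python3 pan2.py | grep -v "^\.*$"; python3 sh.py 0; python3 - <<'E'
from h import *
c=dict(np.load("last_side.npz"))
# scoop attitude: depth along its centre line, and tray floor level
d=c["depth"];v,u=np.mgrid[0:420,0:560];m=d>0
P=(np.linalg.solve(c["mtx"],np.stack([u[m],v[m],np.ones(m.sum())]))*d[m]-c["t"][:,None]).T@c["R"]
a=np.radians(14.5);X=np.array([np.cos(a),np.sin(a),0]);Y=np.array([-X[1],X[0],0]);o=np.array([.4819,.1049,0])+.125*X
L=np.column_stack([(P-o)@X,(P-o)@Y,P[:,2]])
for x in range(-180,90,20):
    s=(abs(L[:,0]-x/1e3)<.01)&(abs(L[:,1])<.03)&(L[:,2]<.12)
    if s.any(): print(x,s.sum(),np.percentile(L[s,2],[5,50,95]).round(3))
E
```

```text
44.05 tilt 0.09565035370663046 lip [0.607 0.137 0.148] F [ 0.2 -0.1 -0.8]
side
.........................###............
........................####............
.......................####.............
........................#...............
...............................#........
..........................###...........
top
.................##.....................
................######..................
................#######..###............
.................#####..####............
..................###..######...........
.......................######...........
........................####............
........................###.............
.....................##.................
....................###.................
...................####.................
....................##..##########......
....................###..#######........
....................####................
side []
top [(2167, 'x', -180, -155, 'y', -80, 80)]
-180 99 [-0.003  0.001  0.064]
-160 100 [-0.003  0.001  0.066]
-140 103 [-0.003  0.002  0.067]
-120 102 [-0.004  0.001  0.066]
-100 104 [-0.003  0.001  0.066]
-80 92 [-0.001  0.043  0.06 ]
-60 33 [0.001 0.003 0.005]
-40 35 [0.    0.003 0.005]
-20 38 [-0.001  0.001  0.005]
0 45 [-0.001  0.001  0.005]
20 55 [-0.001  0.003  0.005]
40 53 [-0.001  0.002  0.005]
60 49 [-0.003 -0.     0.003]
80 44 [-0.003 -0.001  0.003]
```

The scoop lies flat and empty, the tray is clear and all four sherds are in the box. Handing in.

```bash
python3 -c "
from plant import robot
print(robot.close_job())"
```

```text
the job is handed in; nothing more can be done
None
```

The job is handed in at about 44 s: all four sherds are in the finds box, the empty scoop lies right way up on the bare desk, and the tray is flat again, though the sherds stuck at 25° and I had to rock the handle end repeatedly by about 2° to slide them into the scoop.

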